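Load the connector tester and lock its keeper bar

TASK

Get the connector tester ready for a test: swing its keeper bar out of the way, plug every black connector block standing on the bench fully home, upright, into a socket of its own, then swing the bar shut over them until it snaps into its detent. Also set the test screen for reading: turned square with its base plate and leaning back 30 degrees from upright. Let go of everything, and do not disturb the other things on the bench.

Things in the scene. Friction and masses are not known exactly. Their poses are not given: they have to be found in the camera images.
- tester: connector tester, fixed to the bench: grey base plate 340 x 100 x 12 mm with an aluminium socket block (218 x 76 mm, its top 42 mm above the bench) on it. Origin: centre of the base plate's underside; x along the row of four sockets, from the hinge post of the keeper (x = -131 mm) to the catch post (x = +153 mm); z up. Posts are up to 101 mm high.
- socket0 (a point): centre of the mouth of socket 0 (level with the block's top), at x = -81 mm of the tester; rectangular hole 35 mm along the tester's x, 45 mm along its y, 20 mm deep, mouth chamfered 3 mm. Axes as the tester's.
- socket1 (a point): centre of the mouth of socket 1 (level with the block's top), at x = -27 mm of the tester; rectangular hole 35 mm along the tester's x, 45 mm along its y, 20 mm deep, mouth chamfered 3 mm. Axes as the tester's.
- socket2 (a point): centre of the mouth of socket 2 (level with the block's top), at x = 27 mm of the tester; rectangular hole 35 mm along the tester's x, 45 mm along its y, 20 mm deep, mouth chamfered 3 mm. Axes as the tester's.
- socket3 (a point): centre of the mouth of socket 3 (level with the block's top), at x = 81 mm of the tester; rectangular hole 35 mm along the tester's x, 45 mm along its y, 20 mm deep, mouth chamfered 3 mm. Axes as the tester's.
- keeper (a joint): keeper bar angle (rad): 0 = shut, lying straight over the row of sockets; grows as the bar swings out level towards the tester's -y side, to a stop at 1.5. A spring plunger at the catch post resists between about 0.055 and 0.025 rad (some 7 N at the knob); past that it snaps the bar to 0 and holds it. The hinge is stiff enough to stay where left.
- keeper_hinge (a point): point on the keeper bar's upright hinge axis, in the middle of the bar's thickness, 89 mm above the bench. The bar is steel, 257 mm long to its nose, 18 mm wide, 10 mm thick (84 to 94 mm above the bench); a fully seated connector block passes under it with 4 mm to spare, one that is not home blocks it.
- keeper_knob (a point): grip point of the black knob that stands on the keeper bar, 170 mm from the hinge axis; upright cylinder 22 mm in diameter, 45 mm tall (from 94 to 139 mm above the bench); this point is 117 mm above the bench.
- plug0: black connector block, upright on the bench at the start, 58 mm tall, 0.15 kg: grey foot 32 (its x) by 42 (its y) by 20 mm tall that fits a socket, below a black body 38 (x) by 48 (y) by 38 mm tall. Home, the foot stands on the socket's floor (origin 20 mm below the mouth, y along the tester's y either way). Origin: centre of the foot's underside. All alike, any socket; 2 to 4 are there.
- plug1: black connector block, upright on the bench at the start, 58 mm tall, 0.15 kg: grey foot 32 (its x) by 42 (its y) by 20 mm tall that fits a socket, below a black body 38 (x) by 48 (y) by 38 mm tall. Home, the foot stands on the socket's floor (origin 20 mm below the mouth, y along the tester's y either way). Origin: centre of the foot's underside. All alike, any socket; 2 to 4 are there.
- plug2: black connector block, upright on the bench at the start, 58 mm tall, 0.15 kg: grey foot 32 (its x) by 42 (its y) by 20 mm tall that fits a socket, below a black body 38 (x) by 48 (y) by 38 mm tall. Home, the foot stands on the socket's floor (origin 20 mm below the mouth, y along the tester's y either way). Origin: centre of the foot's underside. All alike, any socket; 2 to 4 are there.
- plug3: black connector block, upright on the bench at the start, 58 mm tall, 0.15 kg: grey foot 32 (its x) by 42 (its y) by 20 mm tall that fits a socket, below a black body 38 (x) by 48 (y) by 38 mm tall. Home, the foot stands on the socket's floor (origin 20 mm below the mouth, y along the tester's y either way). Origin: centre of the foot's underside. All alike, any socket; 2 to 4 are there.
- stand: base plate of the test screen, fixed to the bench, 130 mm (x) by 120 mm (y), 12 mm thick. Origin: centre of its underside, on the swivel axis; the screen faces its -x side when square.
- swivel (a joint): swivel of the screen about the upright axis through the stand's origin (rad), counter-clockwise from above; 0 = the screen square with the base plate (the white marks on turntable and base plate in line), limits -1.2 and 1.2. Stiff, stays where left.
- tilt (a joint): lean of the screen (rad): 0 = upright, grows as its top leans back away from its face (towards +x of the stand when square), to 1.0. Stiff, stays where left; 30 degrees is 0.524.
- screen_hinge (a point): point on the screen's horizontal tilt axis, on the swivel axis, 67 mm above the bench; turns with the swivel, its x pointing out of the screen's back, y along the tilt axis.
- screen_handle (a point): middle of the round grab bar over the screen's top edge: 12 mm in diameter, 78 mm free length along the screen's width, 138 mm from the tilt axis in the plane of the panel, 40 mm clear above the panel's top edge. The panel is 140 mm wide, 92 mm high, 14 mm thick. Axes: y along the bar, x out of the back, z away from the tilt axis.
- oil: bystander: white oil bottle, 48 mm in diameter, 130 mm tall, standing; origin at the centre of its foot
- driver: bystander: screwdriver lying on the bench; origin under its middle, x along it
- gauge: bystander: steel dial gauge lying on its back, 56 mm in diameter, 16 mm thick; origin at the centre of its underside
Things that resemble listed ones, but are neither listed nor needed, are in the scene too. Leave any yellow look-alike of the plug1 alone. Leave any pink look-alike of the plug0 alone.

How it is judged (in metres and radians):
On the way, in this order (a step that is already met when the one before it is completed fails the run):
1. every connector block is home in a socket, upright (((z of plug0 in the frame of socket0 below -0.017 m and horizontal distance between plug0 and socket0 below 0.006 m) or (z of plug0 in the frame of socket1 below -0.017 m and horizontal distance between plug0 and socket1 below 0.006 m) or (z of plug0 in the frame of socket2 below -0.017 m and horizontal distance between plug0 and socket2 below 0.006 m) or (z of plug0 in the frame of socket3 below -0.017 m and horizontal distance between plug0 and socket3 below 0.006 m)) and ((z of plug1 in the frame of socket0 below -0.017 m and horizontal distance between plug1 and socket0 below 0.006 m) or (z of plug1 in the frame of socket1 below -0.017 m and horizontal distance between plug1 and socket1 below 0.006 m) or (z of plug1 in the frame of socket2 below -0.017 m and horizontal distance between plug1 and socket2 below 0.006 m) or (z of plug1 in the frame of socket3 below -0.017 m and horizontal distance between plug1 and socket3 below 0.006 m)) and ((z of plug2 in the frame of socket0 below -0.017 m and horizontal distance between plug2 and socket0 below 0.006 m) or (z of plug2 in the frame of socket1 below -0.017 m and horizontal distance between plug2 and socket1 below 0.006 m) or (z of plug2 in the frame of socket2 below -0.017 m and horizontal distance between plug2 and socket2 below 0.006 m) or (z of plug2 in the frame of socket3 below -0.017 m and horizontal distance between plug2 and socket3 below 0.006 m)) and ((z of plug3 in the frame of socket0 below -0.017 m and horizontal distance between plug3 and socket0 below 0.006 m) or (z of plug3 in the frame of socket1 below -0.017 m and horizontal distance between plug3 and socket1 below 0.006 m) or (z of plug3 in the frame of socket2 below -0.017 m and horizontal distance between plug3 and socket2 below 0.006 m) or (z of plug3 in the frame of socket3 below -0.017 m and horizontal distance between plug3 and socket3 below 0.006 m)) and angle between each of plug0, plug1, plug2, plug3's own z axis and vertical below 0.08 rad), for 0.2 s.
2. the keeper bar is shut into its detent over the blocks (all of step 1 and value of joint keeper below 0.015 rad), for 0.2 s.
At the end, for the whole second after the job is handed in: Every block there is home in a socket (foot at least 17 mm below the mouth, within 6 mm of its middle, within 0.08 rad of upright); keeper below 0.015 rad; swivel within 0.1 rad of 0; tilt within 0.1 rad of 0.524 (30 degrees); nothing touched (all of step 2 and value of joint swivel between -0.1 and 0.1 rad and value of joint tilt between 0.4236 and 0.6236 rad).
It fails at once if the oil bottle is knocked aside by more than 30 mm (distance of oil from where it was at the start of the episode above 0.03 m).
It fails at once if the screwdriver is knocked aside by more than 30 mm (distance of driver from where it was at the start of the episode above 0.03 m).
It fails at once if the dial gauge is knocked aside by more than 30 mm (distance of gauge from where it was at the start of the episode above 0.03 m).
Of plug0, plug1, plug2, plug3 only 2 to 4 are there at a start; the rules pass over those that are not, and their reading is None.
At some moment in a run one of plug0, plug1, plug2, plug3 may be knocked a few centimetres aside while the robot is not near it.
It also fails if it takes over 210 s, if anything falls off the work surface, if the arm or the gripper's body presses on something with over 40 N, if the wrist force passes 120 N, or if a joint passes its speed limit or range.

ROBOT

A 6-joint arm with a two-finger parallel gripper is mounted at the origin on the work surface. World frame = base frame: x ahead of the robot, y to its left, z up, the work surface at z = 0. Lengths are in mm, angles in rad, forces in N, time in s.
With the tool pointing down it reaches from about 350 to 875 mm from the base axis. Payload 4.2 kg.
Tool frame: the origin (TCP) lies on the centre line of the jaws, within the pads' length; the fingertips stand 8 mm ahead of it and the grasp point (between the pads) lies 11 mm behind it; z points along the fingers, y is the line along which they close (so a half turn about z gives the same grasp; the last joint's range is limited). The gripper opens to 87 mm and grips with 3 to 60 N. Pads are 19 mm wide; open, the fingers measure 117 mm over their backs; the gripper's body (75 mm by 190 mm) begins 51 mm behind the grasp point.
Start: joints at [-1.072, 0.385, 0.008, 0, -1.194, -0.259], TCP at [148.46, -607.09, 230.55] pointing down, gripper open.
Joint ranges: [-3.14, 3.14], [-1.21, 2.06], [-1.07, 1.41], [-3.16, 2.05], [-2.99, -0.16], [-3.1, 3.1]. Speed limits (rad/s): [2.79, 2.79, 3.14, 3.14, 3.14, 3.14].

INTERFACE

Orientations are given as [roll, pitch, yaw] about the fixed x, y, z axes, in that order (R = Rz(yaw) Ry(pitch) Rx(roll)).
In Python, from workcell import robot gives the robot as it stands.
- The arm moves only by the tool carry_out, never from a script. Its argument "series" is a list of rows, each an object of numbers: "dx", "dy", "dz": the shift along the tool's x, y, z in m; "rx", "ry", "rz": the turn, a rotation vector about the tool's x, y, z in degrees. In form: [{"dx": .., "dy": .., "dz": .., "rx": .., "ry": .., "rz": ..}, ...]. A call has 1 to 10 rows; each row is the pose to reach, as a shift and turn from the pose commanded when the call began, along the tool's axes at that moment; what a row does not reach only later rows make up. A row lasts 1/12 s, in which the tool goes at most 41.7 mm and 7.16 degrees, less where a joint would pass 70% of its speed; a pose out of reach is approached as far as the arm can. A call with a gripper value outside its range is refused whole. "fingers" is the finger opening in m, from 0 to 0.087, set as the call begins (left out, the last holds). The fingers move at their own pace and stop on an object; "grip_force" is the grip in N (left out, the last holds). Time passes only in rows, so rows that repeat a pose let the fingers close. It gives the time, the measured TCP pose, the force, the opening and the grip force at its end, in the units of the state.
- robot.sense(): the state, without advancing time (a new reading comes with each control period).
- robot.grab_frame(name): name is "scene" or "top"; returns (picture, depth): 420x560x3 uint8, blue, green, red; 420x560 float32, mm along the optical axis (not along the pixel's ray), 0 where there is no reading.
- robot.camera_model(name): a dict with "fovy" (degrees; the focal length in pixels is half the picture's height over the tangent of half this angle, whatever the lens; pixels are square), "cx", "cy" (the principal point, pixels), "eye" and "orientation" of the camera in the world. Camera axes: x right, y up, looking along -z (the intrinsics and any distortion apply to the point x, -y, -z); pixel columns grow to the right and rows downward; lengths in mm; the calibration is good to about 2 mm. A picture is of the moment at which its call begins. camera_model takes no time and is no camera call.
- robot.sign_off(): hands the job in; it is judged then, once.
Trained networks look in the newest picture that a camera, given by its name, has taken for a name from the list of things; names that differ only in an ending like _2 or _b are one class to them, and where a whole thing is asked for, a point or a joint stands for the part that bears it (a point fixed in the world has none). Each returns a list of dicts, best first, with "conf" (0 to 1); they miss things now and then, are a little off and sometimes report something else, mostly with a low value. They report only what shows in the picture. A call takes as long as a camera call. They do not tell look-alikes from the thing itself.
- robot.search_frame(camera, query): "pixel" ([column, row] in pixels, amid what is visible of it).
The state is a dict: "t": time; "q": joint angles; "qd": joint speeds; "effort": joint torques, N m; "tcp_pos": TCP position; "ee_rot": TCP orientation; "force": force on the tool from outside, world axes, zero at the start; "wrist_torque": the same for the moment, N m; "grip_width": finger opening in mm; "gripper_force": force on a finger pad.
Only numpy, scipy, OpenCV 4.12 (cv2) and the standard library are available. Lean on these libraries where they do the work, as an engineer would, in place of code of your own. Each camera call takes 0.05 s, during which the arm holds its last target. There are 200 camera calls.

## Working session

There is one attempt and no reset: what is moved stays moved. The work goes in short steps, Python scripts to look and compute and a tool call to move; the robot and the scene stay as the last step left them, time stands still between calls to the robot, and variables do not carry over. Pictures are saved under pics/ and viewed, at most 14 in all, crops included, and the job is handed in when it is done.

Besides the shell and the picture viewer there is one more tool, called after "Emit:" as name(argument=value, ...), one argument or row to a line, values as JSON. carry_out: Moves the arm, as the interface text tells. Its arguments: {"type":"object","properties":{"series":{"type":"array","items":{"type":"object","properties":{"dx":{"type":"number"},"dy":{"type":"number"},"dz":{"type":"number"},"rx":{"type":"number"},"ry":{"type":"number"},"rz":{"type":"number"}}}},"fingers":{"type":"number"},"grip_force":{"type":"number"}},"required":["series"]}

```bash
mkdir -p pics; ls
cat > h.py <<'E'
import numpy as np, cv2
from scipy.spatial.transform import Rotation as R
from workcell import robot
def shot(n):
    im,d=robot.grab_frame(n); return im,d,robot.camera_model(n)
def cam(m):
    o=np.array(m['orientation'],float)
    Rm=R.from_euler('xyz',o).as_matrix() if o.shape==(3,) else (o if o.shape==(3,3) else None)
    f=210/np.tan(np.radians(m['fovy'])/2)
    return Rm,f,np.array(m['eye'],float)
E
python3 - <<'E'
from h import *
for n in('scene','top'):
    im,d,m=shot(n); print(m); cv2.imwrite(f'pics/{n}0.png',im); np.savez(f'{n}0.npz',im=im,d=d)
print(robot.sense())
for n in('scene','top'):
  for q in ('plug0','tester','keeper_knob','screen_handle','stand','oil','driver','gauge','keeper_hinge'):
    print(n,q,[(r['pixel'],round(r['conf'],2)) for r in robot.search_frame(n,q)])
E
```

```text
pics
{'fovy': 46.33331057592636, 'cx': 281.1756904424137, 'cy': 218.786595190503, 'eye': array([1091.10342307,  753.51612137, 1164.80387905]), 'orientation': array([ 0.73252932, -0.018758  ,  2.51561973])}
{'fovy': 42.489198255734344, 'cx': 284.1114051680288, 'cy': 200.46259259824828, 'eye': array([ 279.51427756,    7.10491224, 1606.43308625]), 'orientation': array([ 0.16898514,  0.01828659, -1.59137546])}
{'t': 0.1, 'q': array([-1.07240365e+00,  3.85481107e-01,  6.74812147e-03, -4.48359073e-04,
       -1.19403599e+00, -2.58592921e-01]), 'qd': array([ 0.00030932, -0.00219196,  0.00311238,  0.00273532, -0.00132222,
       -0.00166997]), 'effort': array([-4.86650133e-04, -3.91689062e+01,  1.87932783e+01,  4.23195720e+00,
        1.33742852e-02, -7.88714169e-05]), 'tcp_pos': array([ 148.3252714 , -606.58711909,  229.56051673]), 'ee_rot': array([ 3.13957903e+00, -1.01721200e-04, -2.90195816e+00]), 'force': array([-0.20841492, -0.2318818 ,  0.36432429]), 'wrist_torque': array([-0.00091103, -0.01041666,  0.01390195]), 'gripper_force': 0.0, 'grip_width': 86.9227186193008}
scene plug0 [([327
[... 235 characters left out ...]
 0.51)]
scene stand [([277.8, 246.3], 0.63), ([225.0, 156.7], 0.56)]
scene oil [([204.7, 280.2], 0.62)]
scene driver [([172.2, 244.2], 0.7)]
scene gauge [([437.5, 313.3], 0.82)]
scene keeper_hinge [([276.8, 248.6], 0.58)]
top plug0 [([234.7, 182.3], 0.79), ([227.0, 216.4], 0.64), ([180.9, 230.5], 0.62), ([168.4, 204.6], 0.5)]
top tester [([289.2, 199.7], 0.89)]
top keeper_knob [([302.6, 212.7], 0.72), ([288.7, 202.2], 0.28)]
top screen_handle [([425.2, 207.1], 0.82)]
top stand [([418.6, 216.8], 0.82), ([299.5, 213.5], 0.26)]
top oil [([285.7, 119.6], 0.53)]
top driver [([346.9, 121.9], 0.76), ([286.2, 206.1], 0.45)]
top gauge [([145.5, 283.8], 0.67)]
top keeper_hinge [([288.3, 204.3], 0.61)]
```

Run:
```python
import cv2,numpy as np
im=cv2.imread('pics/top0.png'); c=im[80:320,120:480]; cv2.imwrite('pics/top0c.png',cv2.resize(c,None,fx=2.2,fy=2.2,interpolation=cv2.INTER_CUBIC))
im=cv2.imread('pics/scene0.png'); c=im[100:380,120:480]; cv2.imwrite('pics/scene0c.png',cv2.resize(c,None,fx=2.1,fy=2.1,interpolation=cv2.INTER_CUBIC))
```

```text
(no output)
```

View pics/top0c.png

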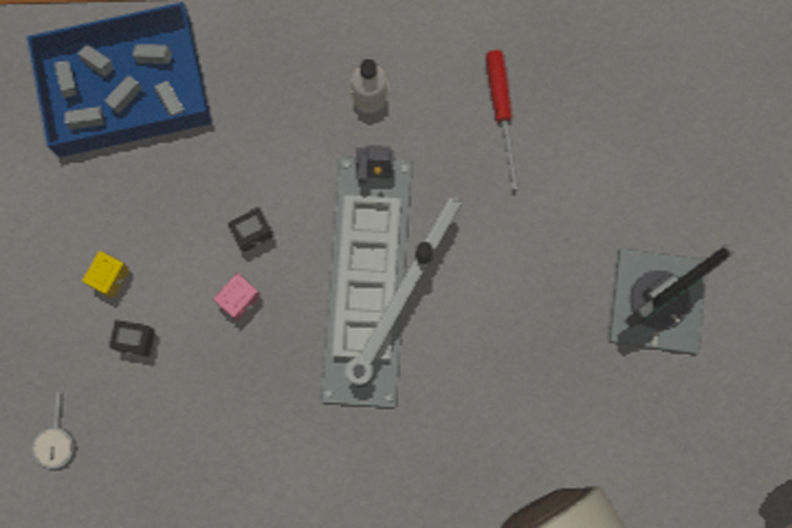

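View pics/scene0c.png

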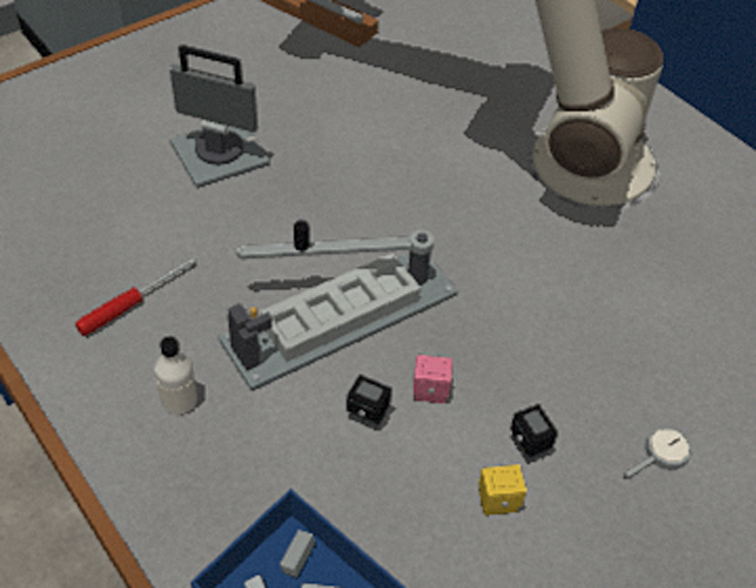

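The pictures show two black plugs (top crop (250,230) and (132,338)), with pink and yellow look-alikes beside them. The keeper is partly open towards image right (−y), and the screen is swivelled. Next I measure these from the depth images.

```bash
cat >> h.py <<'E'
def cloud(d,m):
    Rm,f,e=cam(m); v,u=np.mgrid[0:420,0:560]
    P=np.stack([(u-m['cx'])/f*d,-(v-m['cy'])/f*d,-d],-1)@Rm.T+e
    P[d==0]=np.nan; return P
def proj(p,m):
    Rm,f,e=cam(m); q=(np.asarray(p,float)-e)@Rm
    return np.stack([m['cx']+f*q[...,0]/-q[...,2], m['cy']+f*q[...,1]/q[...,2]],-1)
def ray(px,z,m):
    Rm,f,e=cam(m); px=np.atleast_2d(px); 
    r=np.stack([(px[:,0]-m['cx'])/f,-(px[:,1]-m['cy'])/f,-np.ones(len(px))],-1)@Rm.T
    return e+r*((z-e[2])/r[:,2])[:,None]
def rect(pts):
    (c,s,a)=cv2.minAreaRect(np.float32(pts)); return np.round(c,1),np.round(s,1),round(a,1)
E
cat > m.py <<'E'
from h import *
import sys
for n in('top','scene'):
    im,d,m=shot(n); P=cloud(d,m); x,y,z=P[...,0],P[...,1],P[...,2]
    lum=im.max(-1); sat=im.max(-1).astype(int)-im.min(-1)
    with np.errstate(all='ignore'):
        # bench check
        b=(abs(z)<8)&(x>350)&(x<700)&(abs(y)<400); print(n,'bench z',np.median(z[b]))
        masks={'plugtop':(z>46)&(z<66)&(x>250)&(x<800)&(sat<40),'block':(z>34)&(z<48)&(x>250)&(lum>110)&(sat<40),
          'bar':(z>80)&(z<102)&(x>250)&(lum>90)&(sat<40),'screen':(z>105)&(x>200)&(y<-100),'tall':(z>105)&(z<145)&(x>250)&(y>-150)}
    for k,M in masks.items():
        nn,L,S,C=cv2.connectedComponentsWithStats(M.astype(np.uint8),connectivity=8)
        for i in range(1,nn):
            if S[i,4]<(15 if k=='tall' else 40): continue
            p=P[L==i]; print(n,k,'px',C[i].round(),S[i,4],'mean',p.mean(0).round(1),'zmed',np.median(p[:,2]).round(1),'rect',*rect(p[:,:2]))
E
python3 m.py
```

```text
top bench z -0.9829385786107423
top plugtop px [198. 134.] 48 mean [752.4 284.   52.4] zmed 51.8 rect [752.3 283.6] [ 4.5 98.7] 12.1
top plugtop px [161. 142.] 61 mean [729.6 395.2  52.3] zmed 52.2 rect [729.7 392.9] [  4.9 115.7] 10.8
top plugtop px [234. 183.] 219 mean [599.8 177.3  56.3] zmed 56.3 rect [600.2 177.9] [40.1 48.5] 29.4
top plugtop px [179. 233.] 227 mean [456.4 335.9  56.2] zmed 56.0 rect [456.4 336.3] [49.4 38.3] 78.6
top block px [175. 121.] 52 mean [799.8 356.2  38.3] zmed 38.2 rect [799.8 356.2] [13.9 46.9] 47.3
top block px [285. 202.] 935 mean [543.5  26.6  40.7] zmed 40.6 rect [533.3  23.4] [ 76.  218.9] 84.8
top bar px [287. 117.] 114 mean [785.8  15.1  89.2] zmed 89.0 rect [790.5  14.5] [44.3 40.4] 88.1
top bar px [321. 180.] 151 mean [595.  -78.4  92.1] zmed 92.1 rect [595.5 -78.5] [18.1 73.1] 59.2
top bar px [294. 228.] 391 mean [458.7   2.5  93.2] zmed 93.2 rect [463.   -4.6] [ 33.1 176.7] 56.1
top screen px [430. 209.] 322 mean [ 489.6 -356.5  184.7] zmed 203.6 rect [ 496.9 -368.6] [ 17.6 141.3] 34.7
top screen px [525. 306.] 4064 mean [ 249.3 -408.9  60
[... 2117 characters left out ...]
2   182.9] zmed 179.1 rect [  269.7 -1330.7] [129.3 492. ] 1.3
scene screen px [237.   3.] 153 mean [ 335.1 -492.9  506.7] zmed 507.3 rect [ 330.  -494.5] [46.3 78.4] 62.3
scene screen px [356.  10.] 131 mean [ 223.6 -109.6  604.8] zmed 608.0 rect [ 220.8 -114.2] [32.6 25.9] 71.5
scene screen px [244.  27.] 41 mean [ 203.4 -675.7  319.3] zmed 318.2 rect [ 203.9 -675.7] [ 7.4 38.4] 4.3
scene screen px [221. 140.] 824 mean [ 500.1 -362.6  152.7] zmed 149.7 rect [ 499.  -365.9] [ 21.8 141.7] 35.9
scene tall px [263. 211.] 92 mean [552.3 -46.3 127.5] zmed 130.2 rect [550.9 -47.9] [22.  20.5] 52.2
scene tall px [201. 265.] 89 mean [795.5  19.  124.2] zmed 127.7 rect [794.6  17.4] [22.8 21.2] 63.6
```

```bash
cat >> h.py <<'E'
def plan(*wps):
    """wps: (x,y,z,yawdeg[,extra rotation]) tool down; prints shift (m) and rotvec (deg) relative to the sensed pose"""
    s=robot.sense(); p0=np.array(s['tcp_pos']); R0=R.from_euler('xyz',s['ee_rot'])
    print('t',round(s['t'],2),'tcp',p0.round(1),'rpy',np.degrees(s['ee_rot']).round(1),'q',np.degrees(s['q']).round(0),'F',np.round(s['force'],1),'w',round(s['grip_width'],1))
    for w in wps:
        T=R.from_euler('xyz',[180,w[4] if len(w)>4 else 0,w[3]],degrees=True)
        d=R0.inv().apply(np.array(w[:3])-p0)/1000; r=(R0.inv()*T).as_rotvec(degrees=True)
        print('d',d.round(4),'r',r.round(1),'rows>=',int(max(np.ceil(np.linalg.norm(d)/.0417),np.ceil(np.linalg.norm(r)/7.16))))
E
python3 -c "
from h import *
plan((148,-607,290,-166),(350,-330,290,-98),(549,-49,290,-30))"
```

```text
t 1.1 tcp [ 148.5 -607.1  230.6] rpy [-180.    -0.  -166.3] q [-61.  22.   0.   0. -68. -15.] F [ 0.7 -0.2 -0.2] w 87.2
d [ 0.0004  0.0002 -0.0594] r [-0.  -0.  -0.3] rows>= 2
d [-0.2616  0.2213 -0.0595] r [ -0.   -0.  -68.3] rows>= 10
d [-0.5216  0.447  -0.0595] r [   0.    -0.  -136.3] rows>= 20
```

Emit:
carry_out(
  series=[
    {"dz":-0.03},
    {"dx":-0.03,"dy":0.025,"dz":-0.06,"rz":-7},
    {"dx":-0.06,"dy":0.05,"dz":-0.06,"rz":-14},
    {"dx":-0.09,"dy":0.075,"dz":-0.06,"rz":-21},
    {"dx":-0.12,"dy":0.1,"dz":-0.06,"rz":-28},
    {"dx":-0.15,"dy":0.125,"dz":-0.06,"rz":-35},
    {"dx":-0.18,"dy":0.15,"dz":-0.06,"rz":-42},
    {"dx":-0.21,"dy":0.175,"dz":-0.06,"rz":-49},
    {"dx":-0.235,"dy":0.2,"dz":-0.06,"rz":-56},
    {"dx":-0.26,"dy":0.22,"dz":-0.06,"rz":-63},
  ],
  fingers=0.06,
)

```text
invalid input
```

```bash
python3 -c "
from h import *
plan((549,-49,290,-30),(549,-49,110,-30))"
```

```text
t 1.1 tcp [ 148.5 -607.1  230.6] rpy [-180.    -0.  -166.3] q [-61.  22.   0.   0. -68. -15.] F [ 0.7 -0.2 -0.2] w 87.2
d [-0.5216  0.447  -0.0595] r [   0.    -0.  -136.3] rows>= 20
d [-0.5216  0.447   0.1205] r [   0.    -0.  -136.3] rows>= 20
```

Emit:
carry_out(
  series=[
    {"dx":0,"dy":0,"dz":-0.03,"rx":0,"ry":0,"rz":0},
    {"dx":-0.06,"dy":0.05,"dz":-0.06,"rx":0,"ry":0,"rz":-14},
    {"dx":-0.09,"dy":0.075,"dz":-0.06,"rx":0,"ry":0,"rz":-21},
    {"dx":-0.12,"dy":0.1,"dz":-0.06,"rx":0,"ry":0,"rz":-28},
    {"dx":-0.15,"dy":0.125,"dz":-0.06,"rx":0,"ry":0,"rz":-35},
    {"dx":-0.18,"dy":0.15,"dz":-0.06,"rx":0,"ry":0,"rz":-42},
    {"dx":-0.21,"dy":0.175,"dz":-0.06,"rx":0,"ry":0,"rz":-49},
    {"dx":-0.235,"dy":0.2,"dz":-0.06,"rx":0,"ry":0,"rz":-56},
    {"dx":-0.26,"dy":0.22,"dz":-0.06,"rx":0,"ry":0,"rz":-63},
    {"dx":-0.26,"dy":0.22,"dz":-0.06,"rx":0,"ry":0,"rz":-68},
  ],
  fingers=0.06,
  grip_force=20,
)

```text
t: 1.93
tcp_pos: [350.9, -328.2, 291.1]
ee_rot: [-3.14, 0.0, -1.766]
force: [-0.5, 0.1, -0.2]
grip_width: 59.8
gripper_force: 0.0
```

```bash
python3 -c "
from h import *
plan((549,-49,290,-30),(549,-49,110,-30))"
```

```text
t 1.93 tcp [ 350.9 -328.2  291.1] rpy [-179.9    0.  -101.2] q [-24.   5. -13.  -0. -71.  13.] F [-0.5  0.1 -0.2] w 59.8
d [-0.3123 -0.1402  0.0015] r [ -0.1  -0.  -71.2] rows>= 10
d [-0.3122 -0.1399  0.1815] r [ -0.1  -0.  -71.2] rows>= 10
```

Emit:
carry_out(
  series=[
    {"dx":-0.312,"dy":-0.14,"dz":0,"rx":0,"ry":0,"rz":-71},
    {"dx":-0.312,"dy":-0.14,"dz":0,"rx":0,"ry":0,"rz":-71},
    {"dx":-0.312,"dy":-0.14,"dz":0,"rx":0,"ry":0,"rz":-71},
    {"dx":-0.312,"dy":-0.14,"dz":0,"rx":0,"ry":0,"rz":-71},
    {"dx":-0.312,"dy":-0.14,"dz":0,"rx":0,"ry":0,"rz":-71},
    {"dx":-0.312,"dy":-0.14,"dz":0,"rx":0,"ry":0,"rz":-71},
    {"dx":-0.312,"dy":-0.14,"dz":0,"rx":0,"ry":0,"rz":-71},
    {"dx":-0.312,"dy":-0.14,"dz":0,"rx":0,"ry":0,"rz":-71},
    {"dx":-0.312,"dy":-0.14,"dz":0,"rx":0,"ry":0,"rz":-71},
    {"dx":-0.312,"dy":-0.14,"dz":0,"rx":0,"ry":0,"rz":-71},
  ],
)

```text
t: 2.77
tcp_pos: [551.2, -52.1, 289.7]
ee_rot: [3.141, 0.001, -0.528]
force: [-0.7, -0.7, 0.7]
grip_width: 59.9
gripper_force: 0.0
```

```bash
python3 -c "
from h import *
plan((549,-49,110,-30))"
```

```text
t 2.77 tcp [551.2 -52.1 289.7] rpy [180.    0.  -30.2] q [ 11.  13.  -4.  -0. -73.  48.] F [-0.7 -0.7  0.7] w 59.9
d [-0.0034 -0.0016  0.1798] r [ 0.   0.  -0.2] rows>= 5
```

Emit:
carry_out(
  series=[
    {"dx":-0.003,"dy":-0.002,"dz":0.04,"rx":0,"ry":0,"rz":0},
    {"dx":-0.003,"dy":-0.002,"dz":0.08,"rx":0,"ry":0,"rz":0},
    {"dx":-0.003,"dy":-0.002,"dz":0.12,"rx":0,"ry":0,"rz":0},
    {"dx":-0.003,"dy":-0.002,"dz":0.15,"rx":0,"ry":0,"rz":0},
    {"dx":-0.003,"dy":-0.002,"dz":0.18,"rx":0,"ry":0,"rz":0},
    {"dx":-0.003,"dy":-0.002,"dz":0.18,"rx":0,"ry":0,"rz":0},
  ],
)

```text
t: 3.27
tcp_pos: [543.6, -52.0, 104.6]
ee_rot: [3.134, 0.011, -0.539]
force: [-0.7, -1.2, -0.1]
grip_width: 60.0
gripper_force: 0.0
```

Emit:
carry_out(
  series=[
    {"dx":0,"dy":0,"dz":0,"rx":0,"ry":0,"rz":0},
    {"dx":0,"dy":0,"dz":0,"rx":0,"ry":0,"rz":0},
    {"dx":0,"dy":0,"dz":0,"rx":0,"ry":0,"rz":0},
    {"dx":0,"dy":0,"dz":0,"rx":0,"ry":0,"rz":0},
    {"dx":0,"dy":0,"dz":0,"rx":0,"ry":0,"rz":0},
    {"dx":0,"dy":0,"dz":0,"rx":0,"ry":0,"rz":0},
  ],
  fingers=0.01,
  grip_force=15,
)

```text
t: 3.77
tcp_pos: [548.6, -51.5, 111.7]
ee_rot: [-3.14, -0.002, -0.538]
force: [0.2, 0.7, -0.3]
grip_width: 27.8
gripper_force: 0.0
```

```bash
cat > arc.py <<'E'
from h import *
import sys
def arc(a0,a1,n,h,r=170,z=110,rot=1):
    W=[(h[0]+r*np.cos(a),h[1]+r*np.sin(a),z,np.degrees(a)) for a in np.radians(np.linspace(a0,a1,n+1)[1:])]
    plan(*W)
E
python3 -c "
from arc import *
s=robot.sense();print(s['gripper_force'], s['tcp_pos'][:2]-np.array([403.3,35.9]))
arc(-30,-88,10,(403.3,35.9))"
```

```text
0.0 [145.27418817 -87.43643737]
t 3.77 tcp [548.6 -51.5 111.7] rpy [-1.799e+02 -1.000e-01 -3.080e+01] q [ 11.  22. -19.   0. -49.  48.] F [ 0.2  0.7 -0.3] w 27.8
d [-0.0002  0.0141  0.0017] r [-0.1 -0.1  5. ] rows>= 1
d [-0.0026  0.0311  0.0017] r [-0.1 -0.1 10.8] rows>= 2
d [-0.0066  0.0479  0.0016] r [-0.1 -0.1 16.6] rows>= 3
d [-0.0124  0.0641  0.0016] r [-0.1 -0.1 22.4] rows>= 4
d [-0.0197  0.0796  0.0016] r [-0.1 -0.1 28.2] rows>= 4
d [-0.0286  0.0943  0.0015] r [-0.1 -0.1 34. ] rows>= 5
d [-0.0389  0.1081  0.0015] r [-0.1 -0.1 39.8] rows>= 6
d [-0.0506  0.1207  0.0014] r [-0.1 -0.1 45.6] rows>= 7
d [-0.0635  0.1321  0.0014] r [-0.1 -0.1 51.4] rows>= 8
d [-0.0775  0.1422  0.0014] r [-0.1 -0.  57.2] rows>= 8
```

Emit:
carry_out(
  series=[
    {"dx":0,"dy":0,"dz":0,"rx":0,"ry":0,"rz":0},
    {"dx":0,"dy":0,"dz":0,"rx":0,"ry":0,"rz":0},
    {"dx":0,"dy":0,"dz":0,"rx":0,"ry":0,"rz":0},
    {"dx":0,"dy":0,"dz":0,"rx":0,"ry":0,"rz":0},
  ],
)

```text
t: 4.1
tcp_pos: [548.4, -51.6, 111.2]
ee_rot: [-3.141, -0.001, -0.537]
force: [-2.4, 0.9, 4.4]
grip_width: 21.6
gripper_force: 15.0
```

Emit:
carry_out(
  series=[
    {"dx":0,"dy":0.015,"dz":0.001,"rx":0,"ry":0,"rz":5},
    {"dx":-0.003,"dy":0.031,"dz":0.001,"rx":0,"ry":0,"rz":11},
    {"dx":-0.007,"dy":0.048,"dz":0.001,"rx":0,"ry":0,"rz":17},
    {"dx":-0.012,"dy":0.064,"dz":0.001,"rx":0,"ry":0,"rz":22},
    {"dx":-0.02,"dy":0.08,"dz":0.001,"rx":0,"ry":0,"rz":28},
    {"dx":-0.029,"dy":0.094,"dz":0.001,"rx":0,"ry":0,"rz":34},
    {"dx":-0.039,"dy":0.108,"dz":0.001,"rx":0,"ry":0,"rz":40},
    {"dx":-0.051,"dy":0.121,"dz":0.001,"rx":0,"ry":0,"rz":46},
    {"dx":-0.063,"dy":0.132,"dz":0.001,"rx":0,"ry":0,"rz":51},
    {"dx":-0.077,"dy":0.142,"dz":0.001,"rx":0,"ry":0,"rz":57},
  ],
)

```text
t: 4.93
tcp_pos: [410.6, -133.3, 111.1]
ee_rot: [-3.136, 0.001, -1.537]
force: [-1.0, 11.4, 10.8]
grip_width: 21.6
gripper_force: 15.0
```

Emit:
carry_out(
  series=[
    {"dx":0,"dy":0,"dz":0,"rx":0,"ry":0,"rz":0},
    {"dx":0,"dy":0,"dz":0,"rx":0,"ry":0,"rz":0},
  ],
  fingers=0.06,
)

```text
t: 5.1
tcp_pos: [408.7, -134.1, 109.8]
ee_rot: [-3.141, 0.0, -1.532]
force: [0.2, -0.2, -0.6]
grip_width: 28.5
gripper_force: 0.0
```

Emit:
carry_out(
  series=[
    {"dx":0,"dy":0,"dz":0,"rx":0,"ry":0,"rz":0},
    {"dx":0,"dy":0,"dz":0,"rx":0,"ry":0,"rz":0},
    {"dx":0,"dy":0,"dz":0,"rx":0,"ry":0,"rz":0},
    {"dx":0,"dy":0,"dz":-0.04,"rx":0,"ry":0,"rz":0},
    {"dx":0,"dy":0,"dz":-0.08,"rx":0,"ry":0,"rz":0},
    {"dx":0,"dy":0,"dz":-0.11,"rx":0,"ry":0,"rz":0},
  ],
  fingers=0.075,
)

```text
t: 5.6
tcp_pos: [410.1, -134.4, 221.9]
ee_rot: [-3.14, -0.001, -1.532]
force: [0.4, -0.0, 0.6]
grip_width: 66.7
gripper_force: 0.0
```

```bash
python3 -c "
from h import *
plan((600,178,220,28))"
```

```text
t 5.6 tcp [ 410.1 -134.4  221.9] rpy [-1.799e+02 -1.000e-01 -8.780e+01] q [  4.   3. -26.   0. -61.  -1.] F [ 0.4 -0.   0.6] w 66.7
d [-0.3048 -0.2019  0.0019] r [ 0.000e+00 -1.000e-01 -1.158e+02] rows>= 17
```

Emit:
carry_out(
  series=[
    {"dx":-0.18,"dy":-0.12,"dz":0,"rx":0,"ry":0,"rz":-71},
    {"dx":-0.18,"dy":-0.12,"dz":0,"rx":0,"ry":0,"rz":-71},
    {"dx":-0.18,"dy":-0.12,"dz":0,"rx":0,"ry":0,"rz":-71},
    {"dx":-0.18,"dy":-0.12,"dz":0,"rx":0,"ry":0,"rz":-71},
    {"dx":-0.18,"dy":-0.12,"dz":0,"rx":0,"ry":0,"rz":-71},
    {"dx":-0.18,"dy":-0.12,"dz":0,"rx":0,"ry":0,"rz":-71},
    {"dx":-0.18,"dy":-0.12,"dz":0,"rx":0,"ry":0,"rz":-71},
    {"dx":-0.18,"dy":-0.12,"dz":0,"rx":0,"ry":0,"rz":-71},
    {"dx":-0.18,"dy":-0.12,"dz":0,"rx":0,"ry":0,"rz":-71},
    {"dx":-0.18,"dy":-0.12,"dz":0,"rx":0,"ry":0,"rz":-71},
  ],
)

```text
t: 6.43
tcp_pos: [522.5, 50.6, 218.8]
ee_rot: [3.141, 0.001, -0.287]
force: [-0.7, -0.2, 1.1]
grip_width: 74.9
gripper_force: 0.0
```

```bash
python3 -c "
from h import *
plan((600,178,220,28))"
```

```text
t 6.43 tcp [522.5  50.6 218.8] rpy [ 1.799e+02  1.000e-01 -1.640e+01] q [ 23.  13. -15.   0. -63.  50.] F [-0.7 -0.2  1.1] w 74.9
d [ 0.0383 -0.1441 -0.0014] r [  0.    0.1 -44.4] rows>= 7
```

Emit:
carry_out(
  series=[
    {"dx":0.038,"dy":-0.144,"dz":0,"rx":0,"ry":0,"rz":-44},
    {"dx":0.038,"dy":-0.144,"dz":0,"rx":0,"ry":0,"rz":-44},
    {"dx":0.038,"dy":-0.144,"dz":0,"rx":0,"ry":0,"rz":-44},
    {"dx":0.038,"dy":-0.144,"dz":0,"rx":0,"ry":0,"rz":-44},
    {"dx":0.038,"dy":-0.144,"dz":0,"rx":0,"ry":0,"rz":-44},
    {"dx":0.038,"dy":-0.144,"dz":0,"rx":0,"ry":0,"rz":-44},
    {"dx":0.038,"dy":-0.144,"dz":0,"rx":0,"ry":0,"rz":-44},
    {"dx":0.038,"dy":-0.144,"dz":0,"rx":0,"ry":0,"rz":-44},
  ],
)

```text
t: 7.1
tcp_pos: [600.3, 177.2, 218.7]
ee_rot: [3.142, 0.001, 0.473]
force: [0.5, -0.1, 0.2]
grip_width: 74.8
gripper_force: 0.0
```

```bash
python3 m.py | grep -E "bench|plugtop|block|bar|tall" | grep -v "px \[1[0-9]. *[0-9][0-9]\.\]"
python3 - <<'E'
from h import *
# sockets: dark floor inside the block, z~22
for n in('top','scene'):
    im,d,m=shot(n); cv2.imwrite(f'pics/{n}1.png',im); P=cloud(d,m); z=P[...,2]
    c=np.array([533.8,24.1]); a=np.radians(-5.3); u=np.array([np.cos(a),np.sin(a)]); v=np.array([-u[1],u[0]])
    q=P[...,:2]-c; X,Y=q@u,q@v
    with np.errstate(all='ignore'): M=(abs(X)<105)&(abs(Y)<35)&(z<27)&(z>10)
    nn,L,S,C=cv2.connectedComponentsWithStats(M.astype(np.uint8),connectivity=4)
    for i in range(1,nn):
        if S[i,4]>25: print(n,S[i,4],'X',X[L==i].mean().round(1),X[L==i].min().round(1),X[L==i].max().round(1),'Y',Y[L==i].mean().round(1),Y[L==i].min().round(1),Y[L==i].max().round(1),z[L==i].mean().round(1))
plan((600,178,36,28))
E
```

```text
top bench z -0.9435475326597498
top plugtop px [156. 143.] 43 mean [726.8 409.5  53.2] zmed 53.1 rect [727.3 407.6] [ 4.3 83.4] 11.7
top plugtop px [234. 183.] 220 mean [599.5 177.3  56.5] zmed 56.8 rect [600.7 177.7] [41.  47.2] 25.6
top block px [149. 116.] 41 mean [818.  435.4  40.4] zmed 40.1 rect [822.  435.5] [35.8 15.7] 16.7
top block px [175. 121.] 57 mean [799.6 356.1  38.7] zmed 38.3 rect [799.5 356.6] [15.6 47.5] 47.5
top block px [287. 206.] 1090 mean [531.6  23.3  40.6] zmed 40.6 rect [534.   23.1] [ 75.7 219.2] 84.8
top bar px [287. 117.] 118 mean [785.9  15.   89.3] zmed 89.0 rect [788.9  13.7] [37.8 45. ] 9.0
top bar px [307. 247.] 427 mean [403.5 -32.5  93.6] zmed 93.8 rect [400.3 -36.3] [176.6  31.1] 88.9
top bar px [362. 245.] 173 mean [ 405.4 -186.    93.2] zmed 93.0 rect [ 405.7 -185.8] [17.9 78.7] 1.8
top tall px [287. 111.] 61 mean [791.7  14.2 126. ] zmed 127.0 rect [792.1  14.1] [21.3 21. ] 7.2
top tall px [345. 245.] 59 mean [ 404.  -133.7  134.4] zmed 136.3 rect [ 404.4 -134.1] [19.6 19.7] 48.8
scene bench z 0.3854403475572781
scene plugtop px [18.  4.] 146
[... 1507 characters left out ...]
[796.8  23.5] [35.1 45.2] 67.9
scene tall px [201. 265.] 87 mean [795.3  18.5 123.9] zmed 127.4 rect [793.8  15.4] [25.1 19.7] 51.9
top 152 X 83.2 66.7 98.9 Y -1.4 -23.1 21.7 20.2
top 160 X 28.7 12.4 45.2 Y -0.3 -23.0 21.8 20.4
top 167 X -25.7 -42.8 -8.6 Y -0.8 -22.5 21.2 20.6
top 168 X -80.6 -97.2 -63.1 Y -0.8 -23.3 21.7 20.5
scene 41 X -82.6 -94.5 -73.1 Y -2.3 -18.8 11.9 22.0
scene 74 X -33.3 -45.6 -16.3 Y -4.0 -25.7 12.6 22.7
scene 93 X 22.0 6.8 36.8 Y -7.9 -26.1 11.7 22.3
scene 100 X 76.9 60.9 92.5 Y -8.0 -27.1 11.5 22.5
t 7.3 tcp [600.2 176.8 219.6] rpy [180.   -0.   27.1] q [ 31.  23.  -0.   0. -67.  86.] F [ 0.7 -0.3  0.3] w 75.2
d [ 0.0003 -0.0011  0.1836] r [ 0.  -0.  -0.9] rows>= 5
```

Emit:
carry_out(
  series=[
    {"dx":0,"dy":-0.001,"dz":0.04,"rx":0,"ry":0,"rz":0},
    {"dx":0,"dy":-0.001,"dz":0.08,"rx":0,"ry":0,"rz":0},
    {"dx":0,"dy":-0.001,"dz":0.12,"rx":0,"ry":0,"rz":0},
    {"dx":0,"dy":-0.001,"dz":0.15,"rx":0,"ry":0,"rz":0},
    {"dx":0,"dy":-0.001,"dz":0.17,"rx":0,"ry":0,"rz":0},
    {"dx":0,"dy":-0.001,"dz":0.183,"rx":0,"ry":0,"rz":0},
    {"dx":0,"dy":-0.001,"dz":0.183,"rx":0,"ry":0,"rz":0},
    {"dx":0,"dy":-0.001,"dz":0.183,"rx":0,"ry":0,"rz":0},
  ],
)

```text
t: 7.97
tcp_pos: [599.8, 177.8, 36.3]
ee_rot: [3.141, 0.001, 0.474]
force: [-0.3, -0.2, 0.9]
grip_width: 75.2
gripper_force: 0.0
```

Emit:
carry_out(
  series=[
    {"dx":0,"dy":0,"dz":0,"rx":0,"ry":0,"rz":0},
    {"dx":0,"dy":0,"dz":0,"rx":0,"ry":0,"rz":0},
    {"dx":0,"dy":0,"dz":0,"rx":0,"ry":0,"rz":0},
    {"dx":0,"dy":0,"dz":0,"rx":0,"ry":0,"rz":0},
    {"dx":0,"dy":0,"dz":0,"rx":0,"ry":0,"rz":0},
    {"dx":0,"dy":0,"dz":0,"rx":0,"ry":0,"rz":0},
    {"dx":0,"dy":0,"dz":0,"rx":0,"ry":0,"rz":0},
    {"dx":0,"dy":0,"dz":0,"rx":0,"ry":0,"rz":0},
  ],
  fingers=0.03,
  grip_force=25,
)

```text
t: 8.63
tcp_pos: [600.1, 178.2, 37.3]
ee_rot: [3.141, -0.001, 0.475]
force: [-1.0, -0.6, 4.5]
grip_width: 47.9
gripper_force: 25.0
```

```bash
cat > soc.py <<'E'
import numpy as np
C=np.array([534.5,23.8]); A=-5.3
def soc(X,Y=0):
    a=np.radians(A); return C+np.array([X*np.cos(a)-Y*np.sin(a),X*np.sin(a)+Y*np.cos(a)])
E
python3 -c "
from h import *; from soc import *
print(soc(27),soc(81))
plan((600,178,136,27),(*soc(27),136,A))"
```

```text
[561.38456685  21.30599414] [615.15370055  16.31798242]
t 8.63 tcp [600.1 178.2  37.3] rpy [180.   -0.   27.2] q [ 31.  33. -12.   0. -45.  86.] F [-1.  -0.6  4.5] w 47.9
d [-0.0001  0.0002 -0.0987] r [ 0.  -0.   0.2] rows>= 3
d [-0.1061  0.1219 -0.0988] r [-0.  -0.  32.5] rows>= 5
```

Emit:
carry_out(
  series=[
    {"dx":0,"dy":0,"dz":-0.03,"rx":0,"ry":0,"rz":0},
    {"dx":0,"dy":0,"dz":-0.065,"rx":0,"ry":0,"rz":0},
    {"dx":0,"dy":0,"dz":-0.1,"rx":0,"ry":0,"rz":0},
    {"dx":-0.026,"dy":0.03,"dz":-0.1,"rx":0,"ry":0,"rz":6.5},
    {"dx":-0.052,"dy":0.06,"dz":-0.1,"rx":0,"ry":0,"rz":13},
    {"dx":-0.078,"dy":0.09,"dz":-0.1,"rx":0,"ry":0,"rz":19.5},
    {"dx":-0.106,"dy":0.122,"dz":-0.1,"rx":0,"ry":0,"rz":26},
    {"dx":-0.106,"dy":0.122,"dz":-0.1,"rx":0,"ry":0,"rz":32.5},
    {"dx":-0.106,"dy":0.122,"dz":-0.1,"rx":0,"ry":0,"rz":32.5},
    {"dx":-0.106,"dy":0.122,"dz":-0.1,"rx":0,"ry":0,"rz":32.5},
  ],
)

```text
t: 9.47
tcp_pos: [561.3, 20.9, 136.3]
ee_rot: [-3.141, 0.0, -0.09]
force: [0.6, 1.3, -0.4]
grip_width: 48.0
gripper_force: 25.0
```

```bash
python3 -c "
from h import *; from soc import *
im,d,m=shot('scene'); cv2.imwrite('pics/s2.png',cv2.resize(im[150:350,170:430],None,fx=3,fy=3,interpolation=cv2.INTER_CUBIC))
plan((*soc(27),88,A),(*soc(27),58,A))"
```

```text
t 9.52 tcp [561.5  21.6 136.3] rpy [-180.     0.    -5.1] q [ 19.  21. -16.  -0. -53.  66.] F [-0.6 -0.4 -1. ] w 47.8
d [-0.0001  0.0003  0.0483] r [-0.   0.   0.2] rows>= 2
d [-0.0001  0.0003  0.0783] r [-0.   0.   0.2] rows>= 2
```

View pics/s2.png

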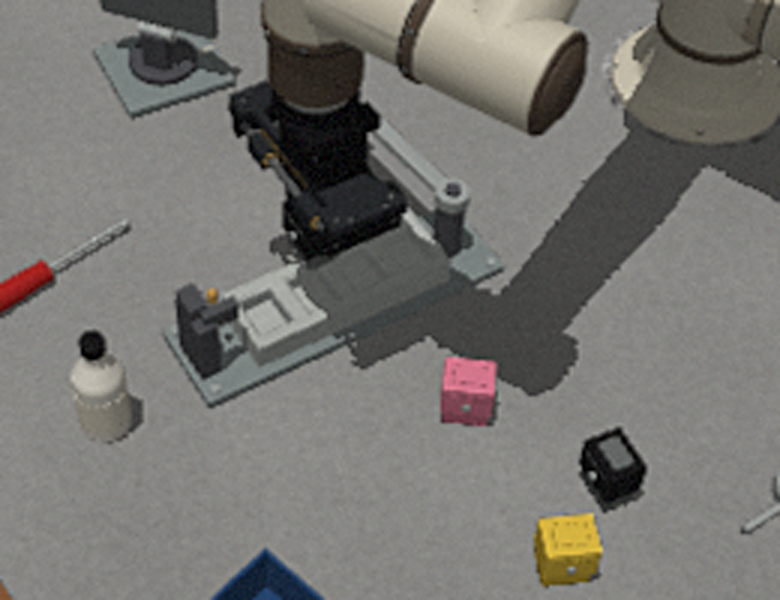

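The gripper hovers over socket 2. The remaining plug is in place at about (610,465) in the crop. Inserting now.

Emit:
carry_out(
  series=[
    {"dx":0,"dy":0,"dz":0.02,"rx":0,"ry":0,"rz":0},
    {"dx":0,"dy":0,"dz":0.04,"rx":0,"ry":0,"rz":0},
    {"dx":0,"dy":0,"dz":0.05,"rx":0,"ry":0,"rz":0},
    {"dx":0,"dy":0,"dz":0.056,"rx":0,"ry":0,"rz":0},
    {"dx":0,"dy":0,"dz":0.061,"rx":0,"ry":0,"rz":0},
    {"dx":0,"dy":0,"dz":0.066,"rx":0,"ry":0,"rz":0},
  ],
)

```text
t: 10.02
tcp_pos: [560.7, 21.5, 70.3]
ee_rot: [3.141, 0.002, -0.091]
force: [-3.3, 1.2, 0.8]
grip_width: 47.6
gripper_force: 25.0
```

Emit:
carry_out(
  series=[
    {"dx":0,"dy":0,"dz":0.003,"rx":0,"ry":0,"rz":0},
    {"dx":0,"dy":0,"dz":0.006,"rx":0,"ry":0,"rz":0},
    {"dx":0,"dy":0,"dz":0.009,"rx":0,"ry":0,"rz":0},
    {"dx":0,"dy":0,"dz":0.011,"rx":0,"ry":0,"rz":0},
    {"dx":0,"dy":0,"dz":0.011,"rx":0,"ry":0,"rz":0},
  ],
)

```text
t: 10.43
tcp_pos: [560.6, 20.9, 59.3]
ee_rot: [3.141, 0.001, -0.093]
force: [-4.2, 0.0, 0.7]
grip_width: 47.5
gripper_force: 25.0
```

Emit:
carry_out(
  series=[
    {"dx":0,"dy":0,"dz":0.001,"rx":0,"ry":0,"rz":0},
    {"dx":0,"dy":0,"dz":0.001,"rx":0,"ry":0,"rz":0},
  ],
)

```text
t: 10.6
tcp_pos: [560.6, 21.0, 59.3]
ee_rot: [3.141, 0.001, -0.092]
force: [-6.4, 0.4, 5.9]
grip_width: 48.2
gripper_force: 25.0
```

Emit:
carry_out(
  series=[
    {"dx":0,"dy":0,"dz":0,"rx":0,"ry":0,"rz":0},
    {"dx":0,"dy":0,"dz":0,"rx":0,"ry":0,"rz":0},
    {"dx":0,"dy":0,"dz":0,"rx":0,"ry":0,"rz":0},
    {"dx":0,"dy":0,"dz":0,"rx":0,"ry":0,"rz":0},
    {"dx":0,"dy":0,"dz":0,"rx":0,"ry":0,"rz":0},
    {"dx":0,"dy":0,"dz":-0.03,"rx":0,"ry":0,"rz":0},
    {"dx":0,"dy":0,"dz":-0.07,"rx":0,"ry":0,"rz":0},
    {"dx":0,"dy":0,"dz":-0.11,"rx":0,"ry":0,"rz":0},
  ],
  fingers=0.075,
)

```text
t: 11.27
tcp_pos: [560.8, 20.8, 168.9]
ee_rot: [3.14, 0.002, -0.093]
force: [1.3, 0.9, 1.7]
grip_width: 74.6
gripper_force: 0.0
```

```bash
python3 m.py | grep -E "plugtop|zmed 7|zmed 8" ; python3 -c "
from h import *
plan((457.5,337.3,170,-12))"
```

```text
top plugtop px [189. 136.] 76 mean [746.8 310.4  52.6] zmed 52.2 rect [746.2 310.3] [  6.1 153. ] 12.6
top plugtop px [179. 233.] 226 mean [456.5 335.8  56.3] zmed 56.7 rect [456.8 336.5] [48.7 38.5] 78.0
top bar px [288. 117.] 117 mean [785.9  14.3  88.7] zmed 88.4 rect [789.7  14.3] [43.9 38.5] 84.0
scene plugtop px [19.  4.] 153 mean [  714.2 -1929.5    55.6] zmed 55.4 rect [  702.1 -1927.9] [ 37.2 193.8] 88.6
scene plugtop px [150.  34.] 261 mean [  315.  -1313.4    55.6] zmed 55.6 rect [  324.2 -1407.5] [ 74.4 650.3] 6.4
scene plugtop px [221. 164.] 48 mean [ 510.7 -357.8   57.2] zmed 58.3 rect [ 510.1 -358.7] [15.  40.4] 35.5
scene plugtop px [319. 225.] 45 mean [411.5  44.4  56.1] zmed 55.6 rect [410.3  43.8] [14.5 28. ] 48.1
scene plugtop px [274. 247.] 79 mean [571.4  34.9  56.3] zmed 56.0 rect [574.5  31.4] [30.8 56.6] 35.9
scene plugtop px [236. 264.] 62 mean [691.9  23.   56.7] zmed 57.1 rect [695.7  16.1] [19.4 51.8] 19.7
scene plugtop px [375. 302.] 268 mean [460.6 339.7  57.4] zmed 58.2 rect [458.9 338.8] [51.1 38.6] 78.5
scene bar px [202. 275.] 158 mean [797.7  24.6  90. ] zmed 88.9 rect [796.2  20.9] [36.1 46.1] 68.5
t 11.37 tcp [566.2  21.9 176.2] rpy [-179.8   -0.9   -5.2] q [ 19.  19. -13.   0. -57.  66.] F [1.5 0.8 0.1] w 74.8
d [-0.137  -0.3042  0.0053] r [-0.3 -0.9  6.8] rows>= 9
```

Emit:
carry_out(
  series=[
    {"dx":-0.136,"dy":-0.304,"dz":0,"rx":0,"ry":0,"rz":6.5},
    {"dx":-0.136,"dy":-0.304,"dz":0,"rx":0,"ry":0,"rz":6.5},
    {"dx":-0.136,"dy":-0.304,"dz":0,"rx":0,"ry":0,"rz":6.5},
    {"dx":-0.136,"dy":-0.304,"dz":0,"rx":0,"ry":0,"rz":6.5},
    {"dx":-0.136,"dy":-0.304,"dz":0,"rx":0,"ry":0,"rz":6.5},
    {"dx":-0.136,"dy":-0.304,"dz":0,"rx":0,"ry":0,"rz":6.5},
    {"dx":-0.136,"dy":-0.304,"dz":0,"rx":0,"ry":0,"rz":6.5},
    {"dx":-0.136,"dy":-0.304,"dz":0,"rx":0,"ry":0,"rz":6.5},
    {"dx":-0.136,"dy":-0.304,"dz":0,"rx":0,"ry":0,"rz":6.5},
    {"dx":-0.136,"dy":-0.304,"dz":0,"rx":0,"ry":0,"rz":6.5},
  ],
)

```text
t: 12.2
tcp_pos: [453.2, 338.8, 168.2]
ee_rot: [-3.141, -0.0, -0.202]
force: [-0.4, -0.9, 0.2]
grip_width: 75.3
gripper_force: 0.0
```

```bash
python3 m.py | grep -E "plugtop|zmed 7|zmed 8" | grep -E "mean \[(4|5)"
python3 - <<'E'
from h import *
im,d,m=shot('scene'); cv2.imwrite('pics/s3.png',cv2.resize(im[150:350,170:430],None,fx=3,fy=3,interpolation=cv2.INTER_CUBIC))
for n in ('top','scene'):
    im,d,m=shot(n); P=cloud(d,m)
    with np.errstate(all='ignore'): M=(P[...,2]>70)&(P[...,2]<90)&(abs(P[...,0]-561)<35)&(abs(P[...,1]-21)<35)
    p=P[M]; print(n,len(p),np.median(p[:,2]).round(1),*rect(p[:,:2]))
plan((457.2,336.8,36.5,-11.7))
E
```

```text
top plugtop px [174. 230.] 67 mean [464.1 349.2  56.9] zmed 57.1 rect [463.9 349.6] [21.5 26.7] 87.4
scene plugtop px [320. 225.] 42 mean [410.5  44.5  56.5] zmed 56.3 rect [410.6  44.2] [13.7 28.1] 48.8
scene plugtop px [274. 247.] 83 mean [571.9  33.3  56.9] zmed 57.7 rect [574.7  29.9] [29.9 58. ] 31.8
scene plugtop px [375. 302.] 270 mean [460.9 339.7  57.6] zmed 58.5 rect [458.3 337.9] [50.1 40.7] 79.2
top 224 78.6 [561.6  20.9] [46.3 39.5] 88.1
scene 203 79.8 [563.2  21.7] [50.5 39.6] 88.6
t 12.45 tcp [454.4 335.2 168.5] rpy [180.    0.  -11.9] q [ 53.  19. -13.   0. -57.  25.] F [-0.1  0.2 -1.3] w 75.1
d [ 0.0024 -0.0022  0.132 ] r [ 0.   0.  -0.2] rows>= 4
```

View pics/s3.png

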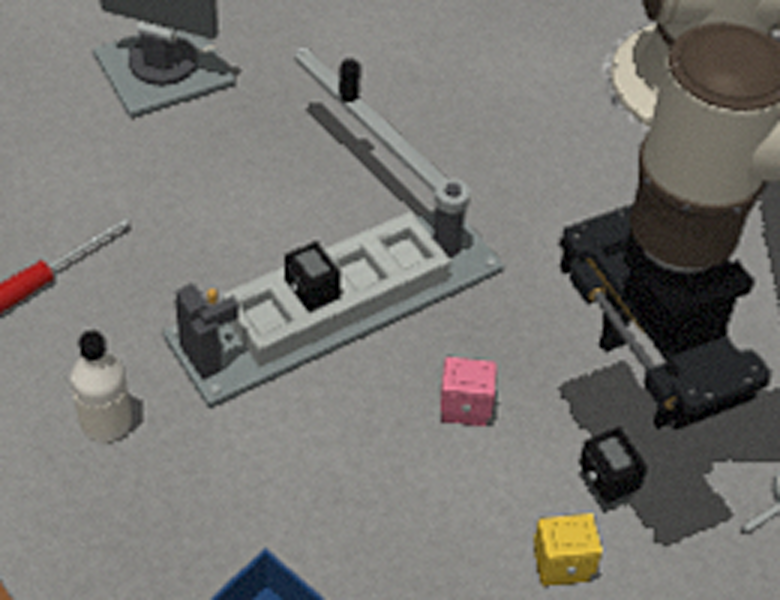

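Plug A is seated in socket 2 with its top at about 79–80 mm. Now plug B.

Emit:
carry_out(
  series=[
    {"dx":0.002,"dy":-0.002,"dz":0.03,"rx":0,"ry":0,"rz":0},
    {"dx":0.002,"dy":-0.002,"dz":0.07,"rx":0,"ry":0,"rz":0},
    {"dx":0.002,"dy":-0.002,"dz":0.1,"rx":0,"ry":0,"rz":0},
    {"dx":0.002,"dy":-0.002,"dz":0.12,"rx":0,"ry":0,"rz":0},
    {"dx":0.002,"dy":-0.002,"dz":0.132,"rx":0,"ry":0,"rz":0},
    {"dx":0.002,"dy":-0.002,"dz":0.132,"rx":0,"ry":0,"rz":0},
    {"dx":0.002,"dy":-0.002,"dz":0.132,"rx":0,"ry":0,"rz":0},
  ],
)

```text
t: 13.03
tcp_pos: [456.8, 336.9, 36.3]
ee_rot: [3.141, 0.0, -0.207]
force: [0.2, 0.5, 0.9]
grip_width: 74.8
gripper_force: 0.0
```

Emit:
carry_out(
  series=[
    {"dx":0,"dy":0,"dz":0,"rx":0,"ry":0,"rz":0},
    {"dx":0,"dy":0,"dz":0,"rx":0,"ry":0,"rz":0},
    {"dx":0,"dy":0,"dz":0,"rx":0,"ry":0,"rz":0},
    {"dx":0,"dy":0,"dz":0,"rx":0,"ry":0,"rz":0},
    {"dx":0,"dy":0,"dz":0,"rx":0,"ry":0,"rz":0},
    {"dx":0,"dy":0,"dz":0,"rx":0,"ry":0,"rz":0},
    {"dx":0,"dy":0,"dz":0,"rx":0,"ry":0,"rz":0},
    {"dx":0,"dy":0,"dz":0,"rx":0,"ry":0,"rz":0},
  ],
  fingers=0.03,
  grip_force=25,
)

```text
t: 13.7
tcp_pos: [456.5, 338.2, 37.2]
ee_rot: [-3.141, -0.001, -0.206]
force: [-1.4, -0.3, 4.6]
grip_width: 47.5
gripper_force: 25.0
```

```bash
sed -i 's/534.5,23.8/533.8,23.6/' soc.py; python3 -c "
from h import *; from soc import *
plan((*soc(-27),136,A))"
```

```text
t 13.7 tcp [456.5 338.2  37.2] rpy [-180.    -0.   -11.8] q [ 53.  29. -21.   0. -40.  25.] F [-1.4 -0.3  4.6] w 47.5
d [ 0.1132  0.2952 -0.099 ] r [-0.  -0.  -6.5] rows>= 8
```

Emit:
carry_out(
  series=[
    {"dx":0,"dy":0,"dz":-0.035,"rx":0,"ry":0,"rz":0},
    {"dx":0,"dy":0,"dz":-0.07,"rx":0,"ry":0,"rz":0},
    {"dx":0,"dy":0,"dz":-0.099,"rx":0,"ry":0,"rz":0},
    {"dx":0.014,"dy":0.037,"dz":-0.1,"rx":0,"ry":0,"rz":-6.5},
    {"dx":0.028,"dy":0.074,"dz":-0.1,"rx":0,"ry":0,"rz":-6.5},
    {"dx":0.042,"dy":0.111,"dz":-0.1,"rx":0,"ry":0,"rz":-6.5},
    {"dx":0.056,"dy":0.147,"dz":-0.1,"rx":0,"ry":0,"rz":-6.5},
    {"dx":0.07,"dy":0.184,"dz":-0.1,"rx":0,"ry":0,"rz":-6.5},
    {"dx":0.084,"dy":0.22,"dz":-0.1,"rx":0,"ry":0,"rz":-6.5},
    {"dx":0.098,"dy":0.256,"dz":-0.1,"rx":0,"ry":0,"rz":-6.5},
  ],
)

```text
t: 14.53
tcp_pos: [499.3, 65.4, 136.1]
ee_rot: [3.142, 0.001, -0.092]
force: [0.8, 0.3, -1.1]
grip_width: 47.6
gripper_force: 25.0
```

```bash
python3 -c "
from h import *; from soc import *
plan((*soc(-27),136,A))"
```

```text
t 14.53 tcp [499.3  65.4 136.1] rpy [ 1.8e+02  1.0e-01 -5.3e+00] q [ 26.  16. -24.  -0. -50.  59.] F [ 0.8  0.3 -1.1] w 47.6
d [0.0113 0.0385 0.0001] r [0.  0.1 0. ] rows>= 1
```

Emit:
carry_out(
  series=[
    {"dx":0.006,"dy":0.02,"dz":0,"rx":0,"ry":0,"rz":0},
    {"dx":0.011,"dy":0.038,"dz":0,"rx":0,"ry":0,"rz":0},
    {"dx":0.011,"dy":0.038,"dz":0,"rx":0,"ry":0,"rz":0},
    {"dx":0.011,"dy":0.038,"dz":0,"rx":0,"ry":0,"rz":0},
  ],
)

```text
t: 14.87
tcp_pos: [506.9, 27.6, 136.0]
ee_rot: [3.141, 0.001, -0.095]
force: [-0.2, 0.3, -1.1]
grip_width: 47.9
gripper_force: 25.0
```

```bash
python3 -c "
from h import *; from soc import *
plan((*soc(-27),59,A))"
```

```text
t 14.87 tcp [506.9  27.6 136. ] rpy [ 1.8e+02  1.0e-01 -5.4e+00] q [ 21.  16. -23.  -0. -50.  63.] F [-0.2  0.3 -1.1] w 47.9
d [0.0003 0.0014 0.077 ] r [ 0.   0.1 -0.1] rows>= 2
```

Emit:
carry_out(
  series=[
    {"dx":0,"dy":0.001,"dz":0.02,"rx":0,"ry":0,"rz":0},
    {"dx":0,"dy":0.001,"dz":0.04,"rx":0,"ry":0,"rz":0},
    {"dx":0,"dy":0.001,"dz":0.05,"rx":0,"ry":0,"rz":0},
    {"dx":0,"dy":0.001,"dz":0.056,"rx":0,"ry":0,"rz":0},
    {"dx":0,"dy":0.001,"dz":0.061,"rx":0,"ry":0,"rz":0},
    {"dx":0,"dy":0.001,"dz":0.066,"rx":0,"ry":0,"rz":0},
  ],
)

```text
t: 15.37
tcp_pos: [507.0, 27.9, 70.5]
ee_rot: [3.141, 0.001, -0.092]
force: [-0.5, 0.5, -0.6]
grip_width: 47.8
gripper_force: 25.0
```

Emit:
carry_out(
  series=[
    {"dx":0,"dy":0,"dz":0.003,"rx":0,"ry":0,"rz":0},
    {"dx":0,"dy":0,"dz":0.006,"rx":0,"ry":0,"rz":0},
    {"dx":0,"dy":0,"dz":0.009,"rx":0,"ry":0,"rz":0},
    {"dx":0,"dy":0,"dz":0.011,"rx":0,"ry":0,"rz":0},
    {"dx":0,"dy":0,"dz":0.012,"rx":0,"ry":0,"rz":0},
    {"dx":0,"dy":0,"dz":0.012,"rx":0,"ry":0,"rz":0},
  ],
)

```text
t: 15.87
tcp_pos: [506.9, 27.4, 59.2]
ee_rot: [3.141, 0.0, -0.093]
force: [-3.7, 0.5, 3.6]
grip_width: 47.9
gripper_force: 25.0
```

Emit:
carry_out(
  series=[
    {"dx":0,"dy":0,"dz":0,"rx":0,"ry":0,"rz":0},
    {"dx":0,"dy":0,"dz":0,"rx":0,"ry":0,"rz":0},
    {"dx":0,"dy":0,"dz":0,"rx":0,"ry":0,"rz":0},
    {"dx":0,"dy":0,"dz":0,"rx":0,"ry":0,"rz":0},
    {"dx":0,"dy":0,"dz":0,"rx":0,"ry":0,"rz":0},
    {"dx":0,"dy":0,"dz":-0.04,"rx":0,"ry":0,"rz":0},
    {"dx":0,"dy":0,"dz":-0.08,"rx":0,"ry":0,"rz":0},
    {"dx":0,"dy":0,"dz":-0.12,"rx":0,"ry":0,"rz":0},
    {"dx":0,"dy":0,"dz":-0.15,"rx":0,"ry":0,"rz":0},
    {"dx":0,"dy":0,"dz":-0.15,"rx":0,"ry":0,"rz":0},
  ],
  fingers=0.07,
)

```text
t: 16.7
tcp_pos: [511.4, 28.2, 216.0]
ee_rot: [-3.137, -0.015, -0.091]
force: [-0.2, 0.9, 0.6]
grip_width: 70.2
gripper_force: 0.0
```

```bash
python3 -c "
from h import *; from soc import *
plan((405.5,-134,210,-88),(405.5,-134,111,-88))"
```

```text
t 16.7 tcp [511.4  28.2 216. ] rpy [-179.7   -0.8   -5.2] q [ 21.  11. -17.   0. -61.  63.] F [-0.2  0.9  0.6] w 70.2
d [-0.0908  0.1712  0.0039] r [-0.8 -0.5 82.8] rows>= 12
d [-0.0922  0.1717  0.1029] r [-0.8 -0.5 82.8] rows>= 12
```

Emit:
carry_out(
  series=[
    {"dx":-0.091,"dy":0.171,"dz":0,"rx":0,"ry":0,"rz":82},
    {"dx":-0.091,"dy":0.171,"dz":0,"rx":0,"ry":0,"rz":82},
    {"dx":-0.091,"dy":0.171,"dz":0,"rx":0,"ry":0,"rz":82},
    {"dx":-0.091,"dy":0.171,"dz":0,"rx":0,"ry":0,"rz":82},
    {"dx":-0.091,"dy":0.171,"dz":0,"rx":0,"ry":0,"rz":82},
    {"dx":-0.091,"dy":0.171,"dz":0,"rx":0,"ry":0,"rz":82},
    {"dx":-0.091,"dy":0.171,"dz":0,"rx":0,"ry":0,"rz":82},
    {"dx":-0.091,"dy":0.171,"dz":0,"rx":0,"ry":0,"rz":82},
    {"dx":-0.091,"dy":0.171,"dz":0,"rx":0,"ry":0,"rz":82},
    {"dx":-0.091,"dy":0.171,"dz":0,"rx":0,"ry":0,"rz":82},
  ],
)

```text
t: 17.53
tcp_pos: [400.7, -134.6, 208.3]
ee_rot: [-3.141, 0.0, -1.349]
force: [0.3, 0.1, 0.7]
grip_width: 70.2
gripper_force: 0.0
```

Run:
```python
from h import *; from soc import *
for n in ('top','scene'):
    im,d,m=shot(n); P=cloud(d,m)
    for X in (27,-27):
        c=soc(X)
        with np.errstate(all='ignore'): M=(P[...,2]>70)&(P[...,2]<90)&(abs(P[...,0]-c[0])<26)&(abs(P[...,1]-c[1])<35)
        p=P[M]; print(n,X,c.round(1),len(p),np.median(p[:,2]).round(1) if len(p) else 0,*(rect(p[:,:2]) if len(p)>5 else ()))
    if n=='scene': cv2.imwrite('pics/s4.png',cv2.resize(im[150:350,170:430],None,fx=3,fy=3,interpolation=cv2.INTER_CUBIC))
plan((405.5,-134,111,-88))
```

```text
top 27 [560.7  21.1] 220 79.0 [561.3  20.7] [46.4 38.9] 87.4
top -27 [506.9  26.1] 197 79.0 [508.5  26.4] [47.7 35.8] 84.3
scene 27 [560.7  21.1] 202 79.8 [563.1  21.4] [48.9 38.5] 84.3
scene -27 [506.9  26.1] 197 79.9 [509.5  28.4] [49.8 38.8] 83.4
t 17.63 tcp [ 400.7 -134.5  208.3] rpy [-180.     0.   -76.9] q [  4.   3. -28.  -0. -59.   9.] F [-0.3 -0.   1.1] w 69.7
d [ 0.0006 -0.0048  0.0973] r [-0.   0.  11.1] rows>= 3
```

View pics/s4.png

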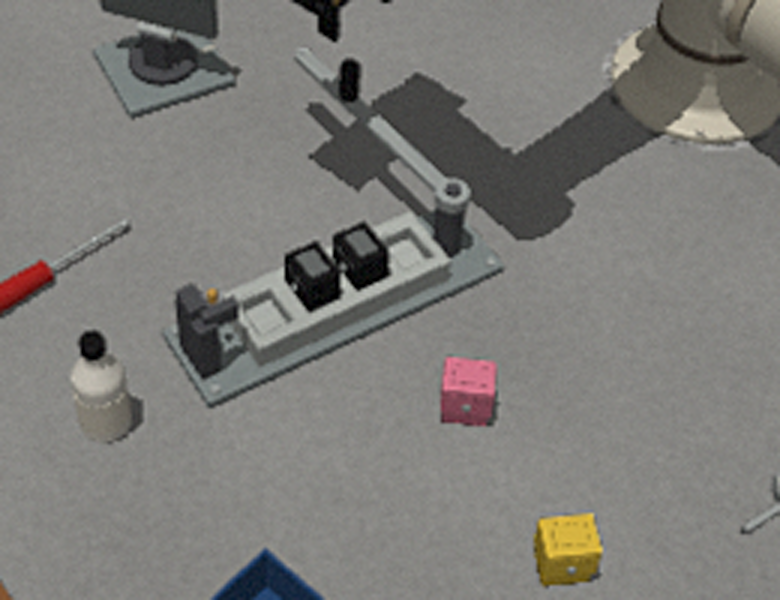

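Both blocks are seated and nothing else has moved. Next: grip the knob and swing the bar shut.

Emit:
carry_out(
  series=[
    {"dx":0,"dy":-0.005,"dz":0,"rx":0,"ry":0,"rz":7},
    {"dx":0,"dy":-0.005,"dz":0,"rx":0,"ry":0,"rz":11},
    {"dx":0,"dy":-0.005,"dz":0.035,"rx":0,"ry":0,"rz":11},
    {"dx":0,"dy":-0.005,"dz":0.07,"rx":0,"ry":0,"rz":11},
    {"dx":0,"dy":-0.005,"dz":0.097,"rx":0,"ry":0,"rz":11},
    {"dx":0,"dy":-0.005,"dz":0.097,"rx":0,"ry":0,"rz":11},
  ],
)

```text
t: 18.13
tcp_pos: [401.5, -133.1, 107.0]
ee_rot: [3.13, 0.001, -1.533]
force: [-0.7, 0.8, -0.3]
grip_width: 69.6
gripper_force: 0.0
```

Emit:
carry_out(
  series=[
    {"dx":0,"dy":0,"dz":0,"rx":0,"ry":0,"rz":0},
    {"dx":0,"dy":0,"dz":0,"rx":0,"ry":0,"rz":0},
    {"dx":0,"dy":0,"dz":0,"rx":0,"ry":0,"rz":0},
    {"dx":0,"dy":0,"dz":0,"rx":0,"ry":0,"rz":0},
    {"dx":0,"dy":0,"dz":0,"rx":0,"ry":0,"rz":0},
    {"dx":0,"dy":0,"dz":0,"rx":0,"ry":0,"rz":0},
    {"dx":0,"dy":0,"dz":0,"rx":0,"ry":0,"rz":0},
    {"dx":0,"dy":0,"dz":0,"rx":0,"ry":0,"rz":0},
    {"dx":0,"dy":0,"dz":0,"rx":0,"ry":0,"rz":0},
    {"dx":0,"dy":0,"dz":0,"rx":0,"ry":0,"rz":0},
  ],
  fingers=0.01,
  grip_force=20,
)

```text
t: 18.97
tcp_pos: [405.8, -133.3, 111.7]
ee_rot: [-3.141, -0.0, -1.534]
force: [-0.6, 0.2, 2.0]
grip_width: 21.2
gripper_force: 20.0
```

```bash
python3 -c "
from arc import *; from soc import *
h=soc(-131); s=robot.sense(); d=s['tcp_pos'][:2]-h; a=np.degrees(np.arctan2(d[1],d[0])); print(h,np.hypot(*d),a)
arc(a,a+52,9,h,r=np.hypot(*d))"
```

```text
[403.36006454  35.70054696] 168.99252973602336 -89.18856662317995
t 18.97 tcp [ 405.8 -133.3  111.7] rpy [-180.    -0.   -87.9] q [  4.  11. -36.   0. -44.  -2.] F [-0.6  0.2  2. ] w 21.2
d [-0.0005 -0.017   0.0017] r [-0.  -0.  -4.5] rows>= 1
d [-0.0027 -0.0339  0.0017] r [ -0.   -0.  -10.3] rows>= 2
d [-0.0065 -0.0505  0.0017] r [ -0.   -0.  -16.1] rows>= 3
d [-0.0121 -0.0666  0.0017] r [ -0.   -0.  -21.8] rows>= 4
d [-0.0192 -0.0821  0.0017] r [ -0.   -0.  -27.6] rows>= 4
d [-0.0278 -0.0968  0.0017] r [ -0.   -0.  -33.4] rows>= 5
d [-0.0379 -0.1105  0.0017] r [ -0.   -0.  -39.2] rows>= 6
d [-0.0493 -0.1231  0.0017] r [ -0.   -0.  -44.9] rows>= 7
d [-0.062  -0.1346  0.0017] r [ -0.   -0.  -50.7] rows>= 8
```

Emit:
carry_out(
  series=[
    {"dx":0,"dy":-0.017,"dz":0.001,"rx":0,"ry":0,"rz":-5},
    {"dx":-0.003,"dy":-0.034,"dz":0.001,"rx":0,"ry":0,"rz":-11},
    {"dx":-0.006,"dy":-0.05,"dz":0.001,"rx":0,"ry":0,"rz":-17},
    {"dx":-0.012,"dy":-0.066,"dz":0.001,"rx":0,"ry":0,"rz":-23},
    {"dx":-0.019,"dy":-0.082,"dz":0.001,"rx":0,"ry":0,"rz":-28},
    {"dx":-0.028,"dy":-0.097,"dz":0.001,"rx":0,"ry":0,"rz":-34},
    {"dx":-0.038,"dy":-0.11,"dz":0.001,"rx":0,"ry":0,"rz":-40},
    {"dx":-0.049,"dy":-0.123,"dz":0.001,"rx":0,"ry":0,"rz":-46},
    {"dx":-0.062,"dy":-0.135,"dz":0.001,"rx":0,"ry":0,"rz":-52},
    {"dx":-0.062,"dy":-0.135,"dz":0.001,"rx":0,"ry":0,"rz":-52},
  ],
)

```text
t: 19.8
tcp_pos: [540.1, -64.4, 111.7]
ee_rot: [-3.141, -0.001, -0.62]
force: [-4.0, 0.2, 7.4]
grip_width: 21.5
gripper_force: 20.0
```

```bash
python3 -c "
from arc import *; from soc import *
h=soc(-131); s=robot.sense(); d=s['tcp_pos'][:2]-h; a=np.degrees(np.arctan2(d[1],d[0])); print(h,np.hypot(*d),a)
arc(a,A+1.5,9,h,r=np.hypot(*d))"
```

```text
[403.36006454  35.70054696] 169.49861654806344 -36.214079137283996
t 19.8 tcp [540.1 -64.4 111.7] rpy [-180.    -0.   -35.5] q [ 10.  21. -20.   0. -49.  44.] F [-4.   0.2  7.4] w 21.5
d [-0.0002 -0.0107  0.0017] r [-0.  -0.  -2.9] rows>= 1
d [-0.0011 -0.0213  0.0017] r [-0.  -0.  -6.5] rows>= 1
d [-0.0026 -0.0318  0.0017] r [ -0.   -0.  -10.1] rows>= 2
d [-0.0048 -0.0422  0.0017] r [ -0.   -0.  -13.7] rows>= 2
d [-0.0077 -0.0525  0.0017] r [ -0.   -0.  -17.3] rows>= 3
d [-0.0112 -0.0626  0.0017] r [ -0.   -0.  -20.9] rows>= 3
d [-0.0153 -0.0724  0.0017] r [ -0.   -0.  -24.5] rows>= 4
d [-0.02   -0.0819  0.0017] r [ -0.   -0.  -28.1] rows>= 4
d [-0.0253 -0.0912  0.0017] r [ -0.   -0.  -31.7] rows>= 5
```

Emit:
carry_out(
  series=[
    {"dx":0,"dy":-0.011,"dz":0,"rx":0,"ry":0,"rz":-3},
    {"dx":-0.001,"dy":-0.021,"dz":0,"rx":0,"ry":0,"rz":-6},
    {"dx":-0.003,"dy":-0.032,"dz":0,"rx":0,"ry":0,"rz":-10},
    {"dx":-0.005,"dy":-0.042,"dz":0,"rx":0,"ry":0,"rz":-14},
    {"dx":-0.008,"dy":-0.052,"dz":0,"rx":0,"ry":0,"rz":-17},
    {"dx":-0.011,"dy":-0.063,"dz":0,"rx":0,"ry":0,"rz":-21},
    {"dx":-0.015,"dy":-0.072,"dz":0,"rx":0,"ry":0,"rz":-24},
    {"dx":-0.02,"dy":-0.082,"dz":0,"rx":0,"ry":0,"rz":-28},
    {"dx":-0.025,"dy":-0.091,"dz":0,"rx":0,"ry":0,"rz":-31},
    {"dx":-0.025,"dy":-0.091,"dz":0,"rx":0,"ry":0,"rz":-31},
  ],
)

```text
t: 20.63
tcp_pos: [572.4, 20.6, 111.7]
ee_rot: [3.137, -0.001, -0.081]
force: [1.3, -7.1, 5.5]
grip_width: 21.4
gripper_force: 20.0
```

```bash
cat > bar.py <<'E'
from h import *; from soc import *
h=soc(-131); s=robot.sense(); d=s['tcp_pos'][:2]-h; a=np.degrees(np.arctan2(d[1],d[0])); print(h,np.hypot(*d),a,s['force'])
for n in ('top','scene'):
    im,dd,m=shot(n); P=cloud(dd,m); a=np.radians(A); u=np.array([np.cos(a),np.sin(a)]); q=P[...,:2]-C; X=q@u; Y=q@np.array([-u[1],u[0]]); z=P[...,2]
    with np.errstate(all='ignore'): M=(z>86)&(z<99)&(abs(Y)<60)
    for r in ((-122,-100),(-100,-60),(-60,-10),(-10,25),(55,90),(90,118)):
        k=M&(X>r[0])&(X<r[1]); print(n,r,k.sum(),Y[k].mean().round(1) if k.any() else '')
E
python3 bar.py
```

```text
[403.36006454  35.70054696] 169.7264915347336 -5.110159413599398 [ 1.27673345 -7.10412046  5.54266516]
top (-122, -100) 46 -0.3
top (-100, -60) 88 -0.7
top (-60, -10) 108 -0.2
top (-10, 25) 64 -0.5
top (55, 90) 0 
top (90, 118) 0 
scene (-122, -100) 44 2.3
scene (-100, -60) 71 2.1
scene (-60, -10) 1 10.3
scene (-10, 25) 0 
scene (55, 90) 74 2.5
scene (90, 118) 60 2.5
```

Emit:
carry_out(
  series=[
    {"dx":0,"dy":-0.002,"dz":0,"rx":0,"ry":0,"rz":0},
    {"dx":0,"dy":-0.003,"dz":0,"rx":0,"ry":0,"rz":0},
    {"dx":0,"dy":-0.003,"dz":0,"rx":0,"ry":0,"rz":0},
  ],
)

```text
t: 20.98
tcp_pos: [572.4, 20.8, 111.7]
ee_rot: [3.135, -0.0, -0.084]
force: [1.9, -14.4, 4.3]
grip_width: 21.4
gripper_force: 20.0
```

Emit:
carry_out(
  series=[
    {"dx":0,"dy":0.003,"dz":0,"rx":0,"ry":0,"rz":0},
    {"dx":0,"dy":0.003,"dz":0,"rx":0,"ry":0,"rz":0},
    {"dx":0,"dy":0.003,"dz":0,"rx":0,"ry":0,"rz":0},
    {"dx":0,"dy":0.003,"dz":0,"rx":0,"ry":0,"rz":0},
    {"dx":0,"dy":0.003,"dz":0,"rx":0,"ry":0,"rz":0},
    {"dx":0,"dy":0.003,"dz":-0.04,"rx":0,"ry":0,"rz":0},
    {"dx":0,"dy":0.003,"dz":-0.08,"rx":0,"ry":0,"rz":0},
    {"dx":0,"dy":0.003,"dz":-0.12,"rx":0,"ry":0,"rz":0},
    {"dx":0,"dy":0.003,"dz":-0.16,"rx":0,"ry":0,"rz":0},
    {"dx":0,"dy":0.003,"dz":-0.19,"rx":0,"ry":0,"rz":0},
  ],
  fingers=0.06,
)

```text
t: 21.82
tcp_pos: [572.1, 22.4, 304.6]
ee_rot: [-3.141, -0.004, -0.085]
force: [0.6, 0.7, 0.3]
grip_width: 59.8
gripper_force: 0.0
```

```bash
cat > scr.py <<'E'
from h import *
# stand plate, handle & panel
for n in ('top','scene'):
    im,d,m=shot(n); P=cloud(d,m); z=P[...,2]
    near=(abs(P[...,0]-500)<130)&(abs(P[...,1]+360)<130)
    with np.errstate(all='ignore'):
        base=near&(z>7)&(z<20); allb=near&(z>7); up=near&(z>75)&(z<250)
    nn,L,S,Cc=cv2.connectedComponentsWithStats(base.astype(np.uint8)); i=1+S[1:,4].argmax()
    p=P[base]; print(n,'base',rect(p[:,:2]), len(p))
    p=P[up]
    for lo,hi in ((80,110),(110,140),(140,165),(165,185),(185,230)):
        k=p[(p[:,2]>lo)&(p[:,2]<hi)]
        if len(k)>8: 
            c=k.mean(0); w,v=np.linalg.eigh(np.cov((k-c)[:,:2].T)); print(n,lo,hi,len(k),c.round(1),'dir',np.degrees(np.arctan2(v[1,1],v[0,1])).round(1),rect(k[:,:2]))
    c=p.mean(0); U,sv,V=np.linalg.svd(p-c); print(n,'plane normal',V[2].round(3),c.round(1),'max z',np.percentile(p[:,2],97).round(1))
    cv2.imwrite(f'pics/scr_{n}_{robot.sense()["t"]:.1f}.png',cv2.resize(im[150:270,360:500] if n=='top' else im[90:200,170:290],None,fx=5,fy=5,interpolation=cv2.INTER_CUBIC))
E
python3 bar.py; python3 scr.py; ls pics
```

```text
[403.36006454  35.70054696] 169.22671464376523 -4.521126600349283 [0.57241932 0.72281652 0.33740883]
top (-122, -100) 49 -0.3
top (-100, -60) 86 -0.3
top (-60, -10) 105 -0.5
top (-10, 25) 78 -1.5
top (55, 90) 20 0.5
top (90, 118) 0 
scene (-122, -100) 45 3.1
scene (-100, -60) 76 2.0
scene (-60, -10) 94 2.3
scene (-10, 25) 73 2.8
scene (55, 90) 72 3.1
scene (90, 118) 62 2.3
top base (array([ 499.8, -359.8]), array([262.2, 255.3]), 88.7) 1122
top 80 110 15 [ 456.3 -314.1   95.4] dir 63.6 (array([ 455.7, -315.3]), array([16.3,  6.1]), 66.4)
top 110 140 15 [ 462.2 -320.1  125. ] dir 118.1 (array([ 480.4, -357.3]), array([ 12.2, 105.9]), 26.1)
top 140 165 95 [ 482.3 -351.1  157.6] dir 122.5 (array([ 496.5, -368.2]), array([ 16.3, 139.2]), 34.5)
top 165 185 24 [ 477.  -336.5  169.1] dir 124.6 (array([ 497.3, -366.1]), array([ 13.1, 137.3]), 34.1)
top 185 230 183 [ 497.5 -364.7  207.7] dir 124.6 (array([ 498.8, -366.6]), array([ 12.1, 101.4]), 34.6)
top plane normal [ 0.824  0.565 -0.027] [ 488.5 -354.5  177.8] max z 213.2
scene base (array([ 490.3, -334.8]), array([235.3, 219.5]), 63.4) 618
scene 80 110 260 [ 499.5 -362.6   95.1] dir 124.8 (array([ 500. , -364.6]), array([ 16.1, 141.1]), 36.9)
scene 110 140 276 [ 499.8 -361.3  125.1] dir 124.8 (array([ 501.7, -364.8]), array([ 13.6, 142. ]), 35.1)
scene 140 165 266 [ 500.6 -363.   154. ] dir 124.7 (array([ 498.9, -366. ]), array([ 24.9, 140. ]), 32.9)
scene 165 185 90 [ 499.5 -362.7  170.1] dir 124.6 (array([ 500.1, -363. ]), array([ 16.4, 136. ]), 33.9)
scene 185 230 146 [ 501.  -363.7  205.3] dir 124.4 (array([ 502.2, -366.1]), array([ 18.4, 102.7]), 36.8)
scene plane normal [-0.822 -0.569  0.002] [ 500.1 -362.5  137.6] max z 210.9
s2.png
s3.png
s4.png
scene0.png
scene0c.png
scene1.png
scr_scene_22.0.png
scr_top_22.0.png
top0.png
top0c.png
top1.png
```

View pics/scr_top_22.0.png

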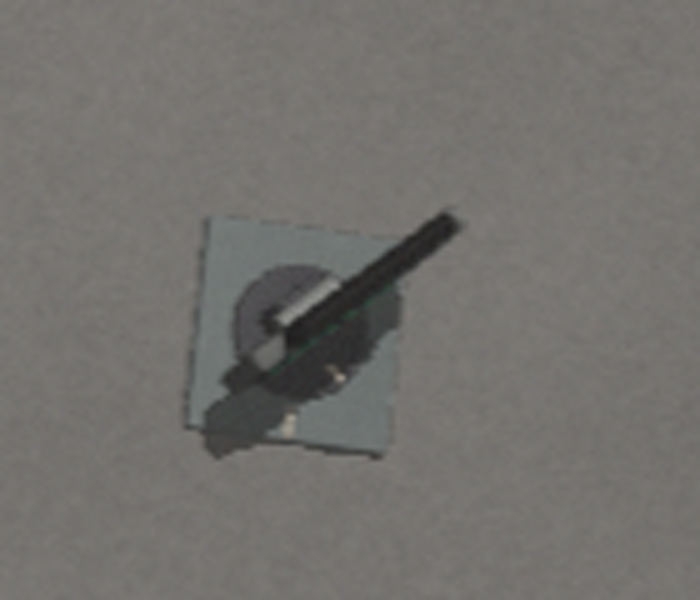

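View pics/scr_scene_22.0.png

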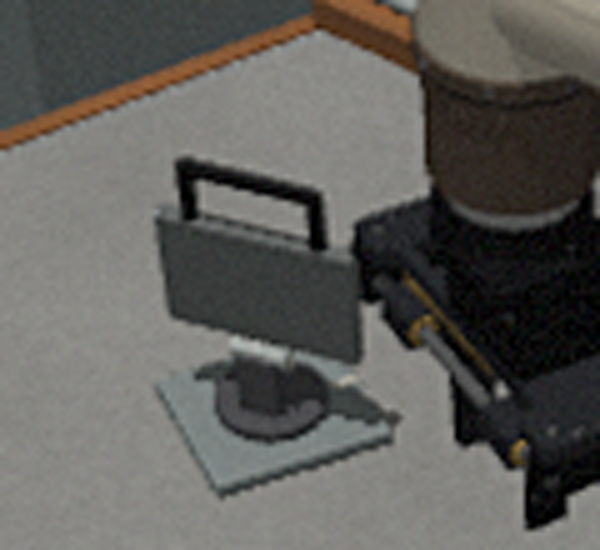

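Run:
```python
from h import *
m=robot.camera_model('top')
c=np.array([[205,217],[404,240],[385,458],[185,428]])/5+[360,150]-.4
w=ray(c,12,m)[:,:2]; print(w.round(1),w.mean(0))
for i in range(4):
    e=w[(i+1)%4]-w[i]; print(np.linalg.norm(e).round(1),np.degrees(np.arctan2(e[1],e[0])).round(1))
for p in ([290,425],[338,375]): print('mark',ray(np.array(p)/5+[360,150]-.4,12 if p[0]==290 else 20,m)[0].round(1))
im,d,mm=shot('top'); P=cloud(d,mm); z=P[...,2]
M=(abs(z-11)<6)&(abs(P[...,0]-500)<90)&(abs(P[...,1]+360)<90); M=cv2.morphologyEx(M.astype(np.uint8),cv2.MORPH_OPEN,np.ones((3,3)))>0
print(rect(P[M][:,:2]))
M=(z>5)&(z<30)&(abs(P[...,0]-500)<90)&(abs(P[...,1]+360)<90);M=cv2.morphologyEx(M.astype(np.uint8),cv2.MORPH_OPEN,np.ones((3,3)))>0
print(rect(P[M][:,:2]))
```

```text
[[ 566.5 -318.1]
 [ 549.7 -435.5]
 [ 420.  -415.4]
 [ 440.3 -299.1]] [ 494.12551408 -367.00346513]
118.6 -98.1
131.3 171.2
118.0 80.1
127.6 -8.5
mark [ 440.7 -360.9   12. ]
mark [ 468.7 -389.    20. ]
(array([ 495.1, -369.7]), array([120.3, 129.9]), 81.2)
(array([ 495.1, -369.8]), array([120. , 130.6]), 80.7)
```

The marks show the screen faces −x. The stand yaw is about −9° and the swivel about +43°. The tilt is close to 0. Next I grab the handle.

```bash
python3 -c "
from h import *
plan((500,-366,300,-55.4))"
```

```text
t 22.07 tcp [570.8  22.3 299.6] rpy [-1.8e+02  1.0e-01 -4.9e+00] q [ 18.  15.  -0.  -0. -75.  67.] F [-0.2 -0.3 -1.2] w 59.8
d [-0.0374  0.393  -0.0004] r [ 0.   0.1 50.5] rows>= 10
```

Emit:
carry_out(
  series=[
    {"dx":-0.037,"dy":0.393,"dz":0,"rx":0,"ry":0,"rz":50.5},
    {"dx":-0.037,"dy":0.393,"dz":0,"rx":0,"ry":0,"rz":50.5},
    {"dx":-0.037,"dy":0.393,"dz":0,"rx":0,"ry":0,"rz":50.5},
    {"dx":-0.037,"dy":0.393,"dz":0,"rx":0,"ry":0,"rz":50.5},
    {"dx":-0.037,"dy":0.393,"dz":0,"rx":0,"ry":0,"rz":50.5},
    {"dx":-0.037,"dy":0.393,"dz":0,"rx":0,"ry":0,"rz":50.5},
    {"dx":-0.037,"dy":0.393,"dz":0,"rx":0,"ry":0,"rz":50.5},
    {"dx":-0.037,"dy":0.393,"dz":0,"rx":0,"ry":0,"rz":50.5},
    {"dx":-0.037,"dy":0.393,"dz":0,"rx":0,"ry":0,"rz":50.5},
    {"dx":-0.037,"dy":0.393,"dz":0,"rx":0,"ry":0,"rz":50.5},
  ],
)

```text
t: 22.9
tcp_pos: [499.0, -369.8, 297.5]
ee_rot: [3.138, 0.004, -0.971]
force: [0.9, 0.2, 0.6]
grip_width: 60.0
gripper_force: 0.0
```

Emit:
carry_out(
  series=[
    {"dx":0,"dy":0,"dz":0,"rx":0,"ry":0,"rz":0},
    {"dx":0,"dy":0,"dz":0,"rx":0,"ry":0,"rz":0},
    {"dx":0,"dy":0,"dz":0,"rx":0,"ry":0,"rz":0},
  ],
)

```text
t: 23.15
tcp_pos: [500.6, -365.7, 298.9]
ee_rot: [3.14, 0.003, -0.967]
force: [-0.6, 0.6, 0.4]
grip_width: 60.1
gripper_force: 0.0
```

```bash
python3 -c "
from h import *
plan((500,-366,194,-55.4))"; python3 bar.py | grep -E "top"
```

```text
t 23.15 tcp [ 500.6 -365.7  298.9] rpy [179.9   0.2 -55.4] q [-21.  20.   6.  -0. -77.  56.] F [-0.6  0.6  0.4] w 60.1
d [0.0002 0.0005 0.1049] r [ 0.1  0.2 -0. ] rows>= 3
top (-122, -100) 48 -0.4
top (-100, -60) 85 -0.7
top (-60, -10) 110 -0.5
top (-10, 25) 73 0.3
top (55, 90) 73 -0.5
top (90, 118) 60 0.1
```

Emit:
carry_out(
  series=[
    {"dx":0,"dy":0,"dz":0.03,"rx":0,"ry":0,"rz":0},
    {"dx":0,"dy":0,"dz":0.06,"rx":0,"ry":0,"rz":0},
    {"dx":0,"dy":0,"dz":0.085,"rx":0,"ry":0,"rz":0},
    {"dx":0,"dy":0,"dz":0.105,"rx":0,"ry":0,"rz":0},
    {"dx":0,"dy":0,"dz":0.105,"rx":0,"ry":0,"rz":0},
    {"dx":0,"dy":0,"dz":0.105,"rx":0,"ry":0,"rz":0},
  ],
)

```text
t: 23.75
tcp_pos: [501.0, -365.4, 195.2]
ee_rot: [3.14, 0.001, -0.965]
force: [0.6, -0.1, 0.3]
grip_width: 59.8
gripper_force: 0.0
```

Emit:
carry_out(
  series=[
    {"dx":0,"dy":0,"dz":0,"rx":0,"ry":0,"rz":0},
    {"dx":0,"dy":0,"dz":0,"rx":0,"ry":0,"rz":0},
    {"dx":0,"dy":0,"dz":0,"rx":0,"ry":0,"rz":0},
    {"dx":0,"dy":0,"dz":0,"rx":0,"ry":0,"rz":0},
    {"dx":0,"dy":0,"dz":0,"rx":0,"ry":0,"rz":0},
    {"dx":0,"dy":0,"dz":0,"rx":0,"ry":0,"rz":0},
    {"dx":0,"dy":0,"dz":0,"rx":0,"ry":0,"rz":0},
    {"dx":0,"dy":0,"dz":0,"rx":0,"ry":0,"rz":0},
    {"dx":0,"dy":0,"dz":0,"rx":0,"ry":0,"rz":0},
    {"dx":0,"dy":0,"dz":0,"rx":0,"ry":0,"rz":0},
  ],
  fingers=0.0,
  grip_force=35,
)

```text
t: 24.58
tcp_pos: [500.5, -366.7, 195.6]
ee_rot: [3.141, 0.0, -0.967]
force: [-0.7, -1.0, 0.4]
grip_width: 10.7
gripper_force: 35.0
```

Run:
```python
from h import *
s=robot.sense(); p=np.array(s['tcp_pos']); c=np.array([495.3,-368.8]); b=np.radians(34.6); u=np.array([np.cos(b),np.sin(b)])
print('along,across',(p[:2]-c)@u,(p[:2]-c)@[-u[1],u[0]])
t0=np.arcsin(((p[:2]-c)@u)/138); z0=p[2]-138*np.cos(t0)
W=[]
for t in np.linspace(t0,np.radians(31),9)[1:]:
    q=p[:2]+u*138*(np.sin(t)-np.sin(t0)); W.append((*q,z0+138*np.cos(t),np.degrees(s['ee_rot'][2])))
print('t0',t0); plan(*W)
```

```text
along,across 5.456642642232289 -1.2253712265992065
t0 0.039551199545007944
t 24.58 tcp [ 500.5 -366.7  195.6] rpy [180.    0.  -55.4] q [-21.  23.  -3.   0. -64.  56.] F [-0.7 -1.   0.4] w 10.7
d [-0.     -0.0086  0.0006] r [0. 0. 0.] rows>= 1
d [-0.     -0.0172  0.0018] r [0. 0. 0.] rows>= 1
d [-0.     -0.0257  0.0034] r [0. 0. 0.] rows>= 1
d [-0.     -0.034   0.0056] r [0. 0. 0.] rows>= 1
d [-0.     -0.0423  0.0084] r [0. 0. 0.] rows>= 2
d [-0.     -0.0503  0.0116] r [0. 0. 0.] rows>= 2
d [-0.     -0.0581  0.0153] r [0. 0. 0.] rows>= 2
d [-0.     -0.0656  0.0195] r [0. 0. 0.] rows>= 2
```

Emit:
carry_out(
  series=[
    {"dx":0,"dy":-0.009,"dz":0.001,"rx":0,"ry":0,"rz":0},
    {"dx":0,"dy":-0.017,"dz":0.002,"rx":0,"ry":0,"rz":0},
    {"dx":0,"dy":-0.026,"dz":0.003,"rx":0,"ry":0,"rz":0},
    {"dx":0,"dy":-0.034,"dz":0.006,"rx":0,"ry":0,"rz":0},
    {"dx":0,"dy":-0.042,"dz":0.008,"rx":0,"ry":0,"rz":0},
    {"dx":0,"dy":-0.05,"dz":0.012,"rx":0,"ry":0,"rz":0},
    {"dx":0,"dy":-0.058,"dz":0.015,"rx":0,"ry":0,"rz":0},
    {"dx":0,"dy":-0.065,"dz":0.019,"rx":0,"ry":0,"rz":0},
    {"dx":0,"dy":-0.065,"dz":0.019,"rx":0,"ry":0,"rz":0},
    {"dx":0,"dy":-0.065,"dz":0.019,"rx":0,"ry":0,"rz":0},
  ],
)

```text
t: 25.42
tcp_pos: [556.0, -328.5, 175.5]
ee_rot: [-3.139, -0.0, -0.967]
force: [2.0, -1.3, -1.6]
grip_width: 10.9
gripper_force: 35.0
```

```bash
cat > sw.py <<'E'
from h import *
s=robot.sense(); p=np.array(s['tcp_pos']); c=np.array([495.3,-368.8]); v=p[:2]-c; r=np.hypot(*v); a=np.degrees(np.arctan2(v[1],v[0])); y=np.degrees(s['ee_rot'][2])
print('r',r,'ang',a,'z',p[2])
W=[(*(c+70*np.array([np.cos(np.radians(b)),np.sin(np.radians(b))])),p[2],y+b-a) for b in np.linspace(a,-9.5,9)[1:]]
plan(*W)
E
python3 sw.py
```

```text
r 72.87655508349664 ang 33.55323150552156 z 175.50460634017335
t 25.42 tcp [ 556.  -328.5  175.5] rpy [-179.9   -0.   -55.4] q [-16.  26.  -1.  -0. -63.  51.] F [ 2.  -1.3 -1.6] w 10.9
d [ 0.0065  0.0033 -0.    ] r [-0.1 -0.   5.4] rows>= 1
d [ 0.013   0.0044 -0.    ] r [-0.2 -0.  10.8] rows>= 2
d [ 0.0194  0.006  -0.    ] r [-0.2 -0.  16.1] rows>= 3
d [ 0.0255  0.0082 -0.    ] r [-0.2  0.  21.5] rows>= 4
d [ 0.0315  0.011  -0.    ] r [-0.2  0.  26.9] rows>= 4
d [ 0.0371  0.0144 -0.    ] r [-0.2  0.  32.3] rows>= 5
d [ 0.0424  0.0183 -0.    ] r [-0.2  0.  37.7] rows>= 6
d [ 0.0474  0.0226 -0.    ] r [-0.2  0.  43.1] rows>= 7
```

Emit:
carry_out(
  series=[
    {"dx":0.007,"dy":0.002,"dz":0,"rx":0,"ry":0,"rz":5},
    {"dx":0.013,"dy":0.004,"dz":0,"rx":0,"ry":0,"rz":11},
    {"dx":0.019,"dy":0.006,"dz":0,"rx":0,"ry":0,"rz":16},
    {"dx":0.025,"dy":0.008,"dz":0,"rx":0,"ry":0,"rz":21},
    {"dx":0.031,"dy":0.011,"dz":0,"rx":0,"ry":0,"rz":27},
    {"dx":0.037,"dy":0.014,"dz":0,"rx":0,"ry":0,"rz":32},
    {"dx":0.042,"dy":0.018,"dz":0,"rx":0,"ry":0,"rz":38},
    {"dx":0.047,"dy":0.022,"dz":0,"rx":0,"ry":0,"rz":43},
    {"dx":0.047,"dy":0.022,"dz":0,"rx":0,"ry":0,"rz":43},
    {"dx":0.047,"dy":0.022,"dz":0,"rx":0,"ry":0,"rz":43},
  ],
)

```text
t: 26.25
tcp_pos: [565.0, -380.8, 177.1]
ee_rot: [-3.136, -0.0, -1.716]
force: [4.3, -0.8, 2.5]
grip_width: 10.7
gripper_force: 35.0
```

```bash
python3 sw.py | head -2
cat > ev.py <<'E'
from h import *
for n in ('scene','top'):
    im,d,m=shot(n); P=cloud(d,m); z=P[...,2]
    a=np.radians(-9); u=np.array([np.cos(a),np.sin(a)]); q=P[...,:2]-np.array([495.3,-368.8]); X=q@u; Y=q@np.array([-u[1],u[0]])
    with np.errstate(all='ignore'): M=(z>75)&(z<215)&(abs(X)<110)&(abs(Y)<75)&(im.max(-1)<150)
    if n=='scene': # back plane of panel
        k=M&(z>75)&(z<140); p=P[k]; c=p.mean(0)
        for _ in range(4):
            c=p.mean(0); N=np.linalg.svd(p-c)[2][2]; e=(p-c)@N; p=p[abs(e)<max(3,1.5*e.std())]
        N=N*np.sign(N[0]); print('plane',len(p),N.round(3),'yaw',np.degrees(np.arctan2(N[1],N[0])).round(1),'tilt',np.degrees(np.arcsin(-N[2])).round(1))
    k=P[M&(z>178)&(X>30)]
    if len(k)>10: print(n,'bar',k.mean(0).round(1),rect(k[:,:2]))
    cv2.imwrite(f'pics/ev_{n}_{robot.sense()["t"]:.1f}.png',cv2.resize(im[150:270,360:500] if n=='top' else im[90:200,170:290],None,fx=4,fy=4,interpolation=cv2.INTER_CUBIC))
E
python3 ev.py
```

```text
r 70.72991907104458 ang -9.782389385328393 z 177.06029136837464
t 26.25 tcp [ 565.  -380.8  177.1] rpy [-179.7   -0.   -98.3] q [-20.  29.   5.  -0. -65.  12.] F [ 4.3 -0.8  2.5] w 10.7
plane 110 [ 0.853 -0.156 -0.498] yaw -10.4 tilt 29.9
scene bar [ 567.2 -365.4  194.8] (array([ 565.1, -372.1]), array([39.2, 91.5]), 5.3)
top bar [ 569.3 -345.5  188.3] (array([ 570.8, -351.6]), array([16.7, 46.9]), 9.8)
```

Swivel and tilt look right: the plane yaw is −10.4° against a base of −9°, and the tilt is 29.9°. I release, retreat upwards and verify.

Emit:
carry_out(
  series=[
    {"dx":0,"dy":0,"dz":0,"rx":0,"ry":0,"rz":0},
    {"dx":0,"dy":0,"dz":0,"rx":0,"ry":0,"rz":0},
    {"dx":0,"dy":0,"dz":0,"rx":0,"ry":0,"rz":0},
    {"dx":0,"dy":0,"dz":0,"rx":0,"ry":0,"rz":0},
    {"dx":0,"dy":0,"dz":0,"rx":0,"ry":0,"rz":0},
    {"dx":0,"dy":0,"dz":-0.03,"rx":0,"ry":0,"rz":0},
    {"dx":0,"dy":0,"dz":-0.07,"rx":0,"ry":0,"rz":0},
    {"dx":0,"dy":0,"dz":-0.11,"rx":0,"ry":0,"rz":0},
  ],
  fingers=0.05,
)

```text
t: 27.02
tcp_pos: [561.7, -380.3, 286.1]
ee_rot: [3.136, 0.001, -1.718]
force: [0.7, -0.6, 0.7]
grip_width: 48.5
gripper_force: 0.0
```

Emit:
carry_out(
  series=[
    {"dx":0.03,"dy":0,"dz":-0.03,"rx":0,"ry":0,"rz":0},
    {"dx":0.07,"dy":0,"dz":-0.03,"rx":0,"ry":0,"rz":0},
    {"dx":0.11,"dy":0,"dz":-0.03,"rx":0,"ry":0,"rz":0},
    {"dx":0.15,"dy":0,"dz":-0.03,"rx":0,"ry":0,"rz":0},
    {"dx":0.19,"dy":0,"dz":-0.03,"rx":0,"ry":0,"rz":0},
    {"dx":0.2,"dy":0,"dz":-0.03,"rx":0,"ry":0,"rz":0},
    {"dx":0.2,"dy":0,"dz":-0.03,"rx":0,"ry":0,"rz":0},
  ],
)

```text
t: 27.6
tcp_pos: [531.4, -581.8, 313.1]
ee_rot: [3.137, 0.002, -1.722]
force: [0.3, 0.6, -1.0]
grip_width: 49.8
gripper_force: 0.0
```

```bash
python3 ev.py; python3 bar.py
python3 - <<'E'
from h import *
im,d,m=shot('scene'); cv2.imwrite('pics/fin.png',cv2.resize(im[90:350,150:480],None,fx=2.3,fy=2.3,interpolation=cv2.INTER_CUBIC))
E
```

```text
plane 102 [ 0.853 -0.153 -0.5  ] yaw -10.2 tilt 30.0
scene bar [ 566.3 -369.7  189.6] (array([ 563., -375.]), array([102.1,  17.8]), 82.0)
top bar [ 564.9 -368.1  189. ] (array([ 565.4, -369.3]), array([84.2, 15.6]), 86.5)
[403.36006454  35.70054696] 627.933636401987 -78.07557504001586 [0.18878267 0.79540908 0.73200651]
top (-122, -100) 45 -0.1
top (-100, -60) 85 -0.9
top (-60, -10) 115 -0.7
top (-10, 25) 74 -0.3
top (55, 90) 64 0.1
top (90, 118) 62 0.4
scene (-122, -100) 47 3.1
scene (-100, -60) 79 2.4
scene (-60, -10) 97 2.4
scene (-10, 25) 73 2.6
scene (55, 90) 74 3.0
scene (90, 118) 58 2.5
```

View pics/fin.png

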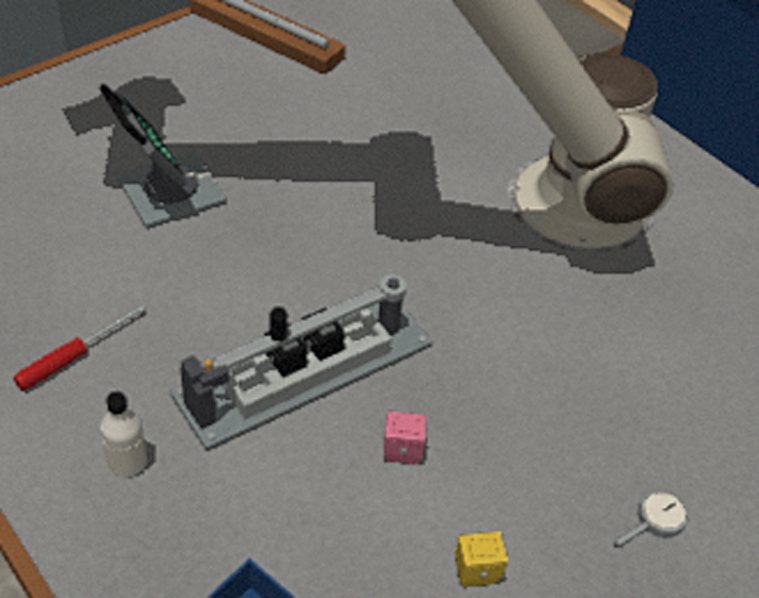

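The bar is shut and the screen leans back. I check the swivel more closely against the marks.

```bash
ls pics/ev_top*
python3 - <<'E'
from h import *
import glob
f=sorted(glob.glob('pics/ev_top*'))[-1]; im=cv2.imread(f); cv2.imwrite('pics/evbig.png',cv2.resize(im[:,80:440],None,fx=1.6,fy=1.25*1.28))
im,d,m=shot('top'); P=cloud(d,m); z=P[...,2]
a=np.radians(-9); q=P[...,:2]-np.array([495.3,-368.8]); near=np.hypot(q[...,0],q[...,1])<130
M=near&(z>178)&(z<215); p=P[M]; print('bar',len(p)); c=np.float32(p[:,:2]); l=cv2.fitLine(c,cv2.DIST_HUBER,0,.01,.01).ravel(); print(l,np.degrees(np.arctan2(l[1],l[0])),p.mean(0),rect(c))
M=near&(z>60)&(z<215); print('all',rect(P[M][:,:2]),P[M].mean(0))
for lo in range(70,160,15):
    M=near&(z>lo)&(z<lo+15)&(im.max(-1)<140); p=P[M]
    if len(p)>10: l=cv2.fitLine(np.float32(p[:,:2]),cv2.DIST_HUBER,0,.01,.01).ravel(); print(lo,len(p),np.degrees(np.arctan2(l[1],l[0])).round(1),p.mean(0).round(1))
M=near&(z>95)&(z<160)&(im.max(-1)<140); p=P[M]
for _ in range(4):
    c=p.mean(0); N=np.linalg.svd(p-c)[2][2]; e=(p-c)@N; p=p[abs(e)<max(3,1.5*e.std())]
N*=np.sign(N[0]); print('front plane',len(p),N,np.degrees(np.arctan2(N[1],N[0])),np.degrees(np.arcsin(-N[2])))
M=near&(abs(z-11)<6); M=cv2.morphologyEx(M.astype(np.uint8),cv2.MORPH_OPEN,np.ones((3,3)))>0; print('base',rect(P[M][:,:2]))
E
```

```text
pics/ev_top_26.4.png
pics/ev_top_27.7.png
bar 140
[ 1.2337564e-01  9.9236006e-01  5.6509613e+02 -3.6672308e+02] 82.91303 [ 565.0725962  -366.25974016  189.32462462] (array([ 564.2, -369.2]), array([79.3, 17.6]), 87.1)
all (array([ 534.5, -354.1]), array([99. , 77.7]), 81.0) [ 532.63689855 -346.63569803  134.76577284]
70 54 80.1 [ 502.  -335.2   79.9]
85 105 80.3 [ 507.6 -337.6   92.8]
100 122 79.1 [ 515.8 -339.7  107.7]
115 113 80.3 [ 523.8 -341.5  122.6]
130 152 81.5 [ 533.2 -346.5  138.1]
145 191 83.1 [ 543.7 -349.7  150.8]
front plane 404 [ 0.83087269 -0.1308991  -0.54084748] -8.953025046280779 32.741348836065306
base (array([ 473.6, -325.9]), array([42.2, 71.4]), 87.4)
```

View pics/evbig.png

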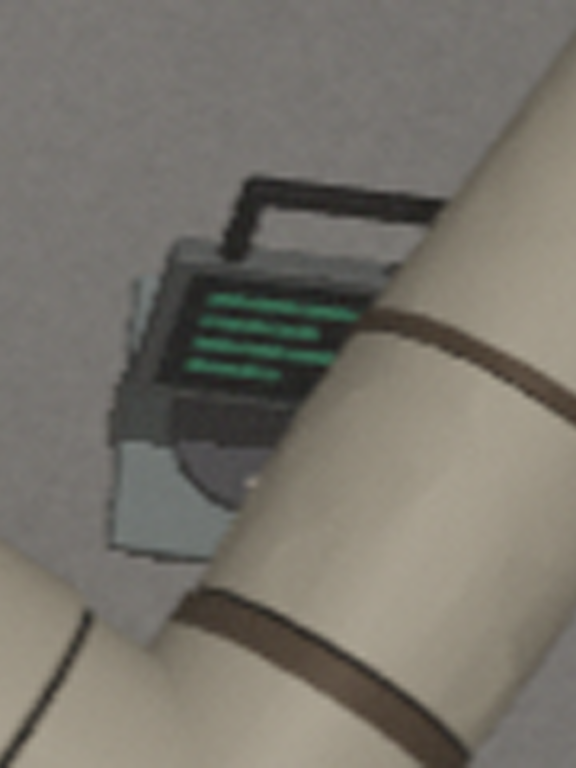

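Estimates from both cameras agree: the panel is at −9° to −10° against a base plate at −9°, with a tilt of 30° to 33°. I hand it in.

```bash
python3 -c "
from h import *
print(robot.sign_off())"
```

```text
the job is handed in; nothing more can be done
None
```

I handed the job in, with no verdict returned: both black blocks (all I found) are home in sockets 1 and 2, the keeper bar is shut, and the screen is within about 1° of square and leaning back 30–33°. Nothing is held, and the other things on the bench look unmoved.

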